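# Strip the seized heat sinks from a controller unit

## Robot

A 6-joint arm with a two-finger parallel gripper is mounted at the origin on the work surface. World frame = base frame: x ahead of the robot, y to its left, z up, the work surface at z = 0. Lengths are in m, angles in degrees, forces in N, time in s.
With the tool pointing down it reaches from about 0.375 to 0.9 m from the base axis. Payload 3.1 kg.
Tool frame: the origin (TCP) lies on the centre line of the jaws, within the pads' length; the fingertips stand 25 mm ahead of it and the grasp point (between the pads) lies 6 mm ahead of it; z points along the fingers, y is the line along which they close (so a half turn about z gives the same grasp; the last joint's range is limited). The gripper opens to 87 mm and grips with 3 to 60 N. Pads are 19 mm wide; open, the fingers measure 117 mm over their backs; the gripper's body (75 mm by 190 mm) begins 51 mm behind the grasp point.
Start: joints at [-86.832, 30.224, 82.088, -0, 67.689, -10.227], TCP at [0.145, -0.608, 0.248] pointing down, gripper open.
Joint ranges: [-176.69, 176.69], [-43.24, 126.21], [12.49, 139.97], [-82, 262], [0, 151.66], [-163.58, 163.58]. Speed limits (degrees/s): [159.86, 159.86, 180, 180, 180, 180].

## Interface

Orientations are given as a 3x3 rotation matrix whose columns are the frame's x, y, z axes.
In Python, from rig import * gives the robot as it stands.
- The arm moves only by the tool step_arm, never from a script. Its argument "steps" is a list of rows, each a list of 7 numbers: the shift along the tool's x, y, z normalised to -1 to 1, where 1 is 0.3 m, then the turn, a rotation vector about the tool's x, y, z normalised to -1 to 1, where 1 is 45 degrees, then the gripper's target within -1 to 1 (shut at 1, half-way at 0, fully open at -1). A call has 1 to 8 rows; each row is the pose to reach, as a shift and turn from the pose commanded when the call began, along the tool's axes at that moment; what a row does not reach only later rows make up. A row lasts 1/12 s, in which the tool goes at most 41.7 mm and 7.16 degrees, less where a joint would pass 70% of its speed; a pose out of reach is approached as far as the arm can. A call with a number of a shift or a turn outside -1 to 1 is refused whole. A call with a gripper value outside its range is refused whole. The fingers move at their own pace and stop on an object; the grip force is fixed at half the most. Time passes only in rows, so rows that repeat a pose let the fingers close. It gives the time, the measured TCP pose, the force, the opening and the grip force at its end, in the units of the state.
- read_state(): the state, without advancing time (a new reading comes with each control period).
- capture(name): name is "scene" or "top"; returns a dict with "image" (420x560x3 uint8, red, green, blue), "vertical_fov" (degrees; the focal length in pixels is half the picture's height over the tangent of half this angle, whatever the lens; pixels are square), "cx", "cy" (the principal point, pixels), "world_from_camera" (4x4, takes a point from camera to world coordinates). Camera axes: x right, y down, z forward; pixel columns grow to the right and rows downward; lengths in m; the calibration is good to about 2 mm. A picture is of the moment at which its call begins. There is no depth.
- hand_in(): hands the job in; it is judged then, once.
The state is a dict: "time_s": time; "joint_positions": joint angles; "qvel": joint speeds; "tau": joint torques, N m; "position": TCP position; "tcp_rot": TCP orientation; "force": force on the tool from outside, world axes, zero at the start; "moment": the same for the moment, N m; "opening": opening from 0.0 (shut) to 1.0 (fully open); "grasp_force": force on a finger pad.
Only numpy, scipy, OpenCV 4.12 (cv2) and the standard library are available. Lean on these libraries where they do the work, as an engineer would, in place of code of your own. Each camera call takes 0.05 s, during which the arm holds its last target. There are 200 camera calls.

## Task

Prise the blue cover of the controller unit up with the orange-handled prising tool at the yellow-marked notch and swing it right back, past upright. Work every heat sink inside free of its spring fingers, twisting it to and fro while pulling gently so that the unit is not dragged up out of its cradle, and put the sinks in the teal tray, each resting on its floor. Then swing the cover fully shut again and have the prising tool lying back on the blue mat, leaving everything else on the bench where it is.

Things in the scene. Friction and masses are not known exactly. Their poses are not given: they have to be found in the camera images.
- cradle: black cradle, fixed, 300 mm (x) by 180 mm (y), 12 mm thick with 12 mm corner lips; origin at the centre of its underside. In it stands the controller unit: an open aluminium box with a blue cover, 270 mm (x) by 150 mm (y) and 80 mm high with the cover; walls 76 mm high and 5 mm thick. Same axes as the notch
- notch (a point): middle of the prising notch in the unit's wall, at the wall's outer face, 85 mm above the bench: a gap 44 mm wide and 7 mm high between the yellow-marked top of the wall and the underside of the shut blue cover; the wall is 5 mm thick and it is hollow behind. y axis points level into the unit (towards the hinge), z up, x along the wall
- socket (a point): centre of the top of the middle one of three chips in a row along the unit's x axis, 75 mm apart, 28 mm above the bench. Round each chip three spring fingers reach 18 mm up a heat sink's foot and hold it seized: a straight pull of some 30 to 40 N would be needed, but while the sink is being turned it slides up with a few newtons
- cover (a joint): angle of the blue cover of the unit (rad): 0 shut, 2.2 its stop. A flat plate 270 mm by 150 mm, 4 mm thick, flush with the walls, on a stiff friction hinge along the wall opposite the notch: about 3 to 4 N at the free edge moves it, and it stays where it is left
- cover_hinge (a point): middle of the cover's hinge line, in mid-thickness of the plate; the hinge line is this frame's x axis and is parallel to the notch frame's x axis; the shut cover reaches from here 150 mm towards the notch (-y of this frame, which turns with the cover)
- cover_edge (a point): middle of the cover's free edge, in mid-thickness of the plate (150 mm from the hinge line, above the notch when shut)
- unit (a joint): how far the whole unit has risen out of its cradle (m): 0 when it stands in the cradle. It is not fastened down: it weighs about 0.9 kg bare, 1.2 kg with sinks, and an upward pull of 10 to 12 N raises it. It cannot turn or slide in the cradle
- spudger_mid (a point): centre of the orange handle of the steel prising tool, half-way up; x axis points along the tool to its blade. Handle 110 mm long, 26 mm wide, 14 mm high, with a flat steel blade 65 mm long, 18 mm wide and 2.5 mm thick carrying on from it at mid height. Mass 0.11 kg. It starts lying flat on the blue mat
- spudger_tip (a point): end of the prising tool's blade, at mid thickness, 120 mm from the handle's centre along its x axis
- mat: blue bench mat, fixed, 200 mm (x) by 100 mm (y), 3 mm thick; origin at the centre of its underside
- tray: teal open parts tray, fixed, 230 mm (x) by 140 mm (y) outside, walls 35 mm high and 4 mm thick, floor 4 mm; origin at the centre of its underside
- sink0_mid (a point): centre, half-way up, of a heat sink, 54 mm high in all: a finned aluminium block 44 by 44 mm and 34 mm high (flat sides along x and y) on a round copper foot 34 mm across and 20 mm high; z axis points up from foot to fins. Mass about 0.11 kg. It starts seized, foot down on one of the chips in the unit, 33 mm or more clear of the end walls. May be absent
- sink1_mid (a point): centre, half-way up, of a heat sink, 54 mm high in all: a finned aluminium block 44 by 44 mm and 34 mm high (flat sides along x and y) on a round copper foot 34 mm across and 20 mm high; z axis points up from foot to fins. Mass about 0.11 kg. It starts seized, foot down on one of the chips in the unit, 33 mm or more clear of the end walls. May be absent
- sink2_mid (a point): centre, half-way up, of a heat sink, 54 mm high in all: a finned aluminium block 44 by 44 mm and 34 mm high (flat sides along x and y) on a round copper foot 34 mm across and 20 mm high; z axis points up from foot to fins. Mass about 0.11 kg. It starts seized, foot down on one of the chips in the unit, 33 mm or more clear of the end walls. May be absent
- goggles: amber safety goggles, a bystander to be left alone; origin at its underside
- flux: bottle 48 mm across, 110 mm high, a bystander to be left alone; origin at its underside
- solder: reel 64 mm across, 50 mm high, a bystander to be left alone; origin at its underside
- driver: screwdriver 190 mm long, a bystander to be left alone; origin at its underside
- screws: glass jar 56 mm across, 60 mm high, a bystander to be left alone; origin at its underside
- meter: yellow multimeter 150 by 80 mm, 34 mm high, a bystander to be left alone; origin at its underside
There are look-alikes about, which are no part of the job. Of the things that look like the mat, take the one that is farthest to the robot's right at the start.

How it is judged (in metres and radians):
On the way, in this order (a step that is already met when the one before it is completed fails the run):
1. the cover is prised up at least 0.08 rad with the blade of the prising tool touching it (value of joint cover above 0.08 rad and contact force between spudger and cover above 0.2 N), for 0.1 s.
2. the cover is swung back past upright (1.6 rad) (value of joint cover above 1.6 rad), for 0.2 s.
3. every heat sink is in the teal tray (x of sink0_mid in the frame of tray between -0.112 and 0.112 m and y of sink0_mid in the frame of tray between -0.067 and 0.067 m and z of each of sink0_mid, sink1_mid, sink2_mid in the frame of tray below 0.05 m and x of sink1_mid in the frame of tray between -0.112 and 0.112 m and y of sink1_mid in the frame of tray between -0.067 and 0.067 m and x of sink2_mid in the frame of tray between -0.112 and 0.112 m and y of sink2_mid in the frame of tray between -0.067 and 0.067 m), for 0.2 s.
At the end, for the whole second after the job is handed in: the cover is shut (under 0.05 rad, 7 mm at its edge), the unit stands in its cradle (within 4 mm), every heat sink rests within the tray's walls with its centre less than 50 mm above the bench, the prising tool lies flat with its handle's centre over the mat, all at rest (all of step 3 and value of joint cover below 0.05 rad and value of joint unit below 0.004 m and linear speed of each of sink0, sink1, sink2, spudger below 0.03 m/s and x of spudger_mid in the frame of mat between -0.1 and 0.1 m and y of spudger_mid in the frame of mat between -0.05 and 0.05 m and height (world z) of spudger_mid below 0.02 m); the robot touches nothing.
It fails at once if the unit is dragged more than 10 mm up out of its cradle (value of joint unit above 0.01 m).
It fails at once if a bystander (goggles, flux, solder, screwdriver, jar, meter) is moved more than 40 mm (distance of any of goggles, flux, solder, driver, screws, meter from where it was at the start of the episode above 0.04 m).
Of sink0, sink1, sink2 only 2 to 3 are there at a start; the rules pass over those that are not, and their reading is None.
At some moment in a run one of spudger may be knocked a few centimetres aside while the robot is not near it.
Once in a run the grip may slacken for a moment while it holds something.
It also fails if it takes over 210 s, if anything falls off the work surface, if the arm or the gripper's body presses on something with over 40 N, if the wrist force passes 120 N, or if a joint passes its speed limit or range.

## Working session

There is one attempt and no reset: what is moved stays moved. The work goes in short steps, Python scripts to look and compute and a tool call to move; the robot and the scene stay as the last step left them, time stands still between calls to the robot, and variables do not carry over. Pictures are saved under pics/ and viewed, at most 14 in all, crops included, and the job is handed in when it is done.

Besides the shell and the picture viewer there is one more tool, called after "Call:" as name(argument=value, ...), one argument or row to a line, values as JSON. step_arm: Moves the arm, as the interface text tells. Scaled input: -1 to 1 covers 0.3 m each way for a shift and 45 degrees each way for a turn. Its arguments: {"type":"object","properties":{"steps":{"type":"array"}},"required":["steps"]}

```bash
mkdir -p pics; ls; python3 - <<'E'
from rig import *
import cv2, json
for n in ("scene","top"):
    c=capture(n)
    cv2.imwrite(f"pics/{n}0.png",c["image"][:,:,::-1])
    print(n,c["vertical_fov"],c["cx"],c["cy"],c["world_from_camera"])
s=read_state(); print(s)
E
```

```text
pics
scene 55.53165165218566 277.99791380401405 218.3888439694524 [[-0.04648819  0.74653509 -0.66371997  1.2303094 ]
 [ 0.99886994  0.04131537 -0.02349226  0.02534063]
 [ 0.00988404 -0.66406204 -0.74761214  0.9515389 ]
 [ 0.          0.          0.          1.        ]]
top 52.38397590104144 277.0456245248267 202.24231369315578 [[ 0.01570948 -0.99946624  0.0286433   0.4358387 ]
 [-0.99957933 -0.01499987  0.02482259 -0.01262092]
 [-0.0243797  -0.0290212  -0.99928144  1.07494661]
 [ 0.          0.          0.          1.        ]]
{'time_s': 0.1, 'joint_positions': array([-8.68321613e+01,  3.02741847e+01,  8.21478811e+01, -2.77884047e-03,
        6.76902608e+01, -1.02244773e+01]), 'qvel': array([-0.08274243, -0.125626  , -0.14195476,  0.06633725,  0.05621127,
       -0.05156751]), 'tau': array([-7.74001910e-05, -4.40983307e+01, -1.77150571e+01,  6.35022274e-02,
        5.33900759e-02, -4.64532332e-05]), 'position': array([ 0.14477298, -0.60737785,  0.24667006]), 'tcp_rot': array([[ 9.72802698e-01,  2.31635246e-01, -1.53138411e-04],
       [ 2.31635097e-01, -9.72800781e-01,  1.95499256e-03],
       [ 3.03872018e-04, -1.93729427e-03, -9.99998077e-01]]), 'force': array([ 0.52812594, -0.27077922,  0.56273355]), 'moment': array([ 0.05201488, -0.01872232,  0.06496454]), 'grasp_force': 0.0, 'opening': 0.998869705723282}
```

View pics/scene0.png

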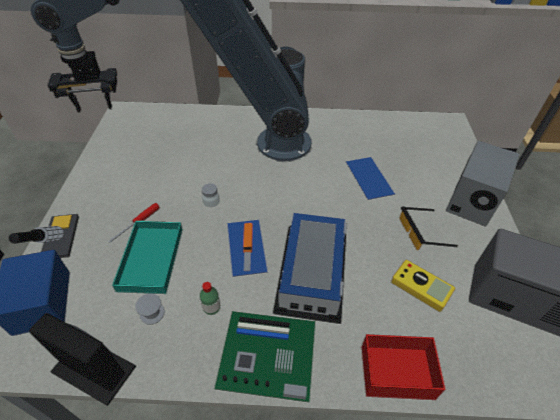

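View pics/top0.png

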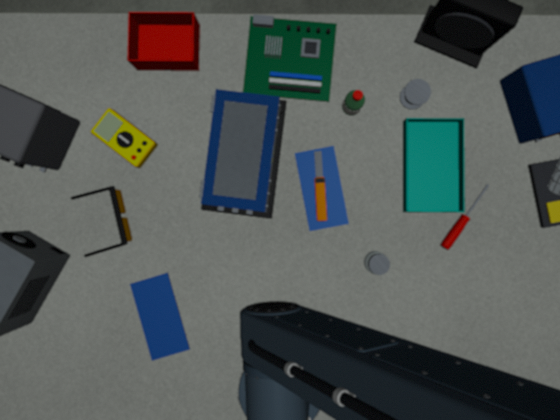

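```bash
python3 - <<'E'
import cv2
a=cv2.imread("pics/scene0.png")[200:330,215:365]; b=cv2.imread("pics/top0.png")[80:240,195:355]
cv2.imwrite("pics/c1.png",cv2.resize(a,None,fx=5,fy=4.6,interpolation=cv2.INTER_CUBIC)[:, :])
cv2.imwrite("pics/c2.png",cv2.resize(b,None,fx=3.75,fy=3.75,interpolation=cv2.INTER_CUBIC))
E
```

```text
(no output)
```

View pics/c1.png

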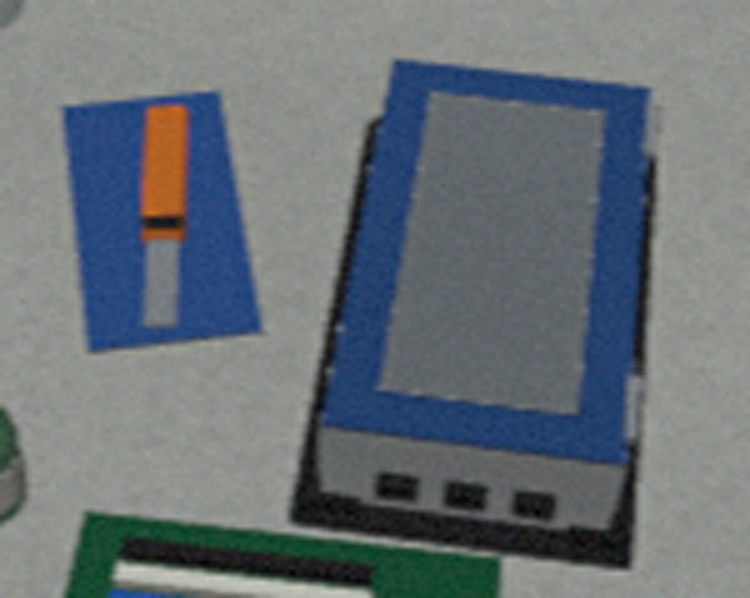

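View pics/c2.png

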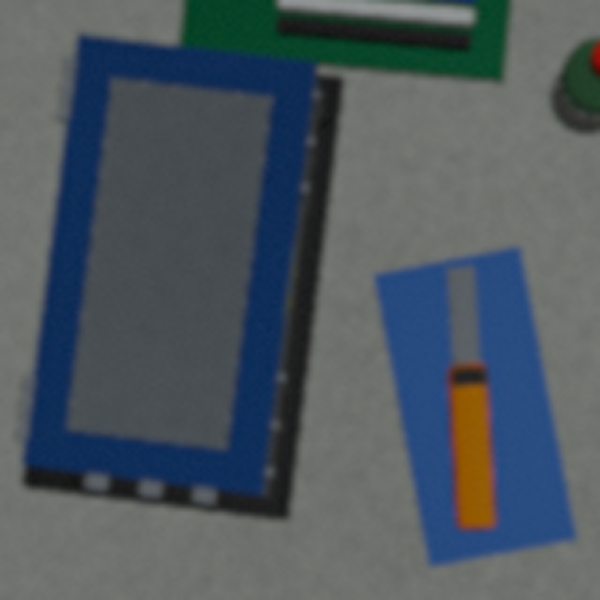

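```bash
cat > h.py <<'E'
import numpy as np, cv2
from rig import *
C={"scene":(55.53165165,277.99791,218.38884,np.array([[-0.04648819,0.74653509,-0.66371997,1.2303094],[0.99886994,0.04131537,-0.02349226,0.02534063],[0.00988404,-0.66406204,-0.74761214,0.9515389]])),
"top":(52.383975901,277.04562,202.24231,np.array([[0.01570948,-0.99946624,0.0286433,0.4358387],[-0.99957933,-0.01499987,0.02482259,-0.01262092],[-0.0243797,-0.0290212,-0.99928144,1.07494661]]))}
def p2w(n,px,z):
    f,cx,cy,T=C[n]; f=210/np.tan(np.radians(f/2)); px=np.atleast_2d(px)
    d=np.c_[(px-[cx,cy])/f,np.ones(len(px))]@T[:,:3].T; o=T[:,3]
    return o+d*((z-o[2])/d[:,2])[:,None]
def w2p(n,P):
    f,cx,cy,T=C[n]; f=210/np.tan(np.radians(f/2)); q=(np.atleast_2d(P)-T[:,3])@T[:,:3]
    return q[:,:2]/q[:,2:]*f+[cx,cy]
def crop(n,name,u0,v0,u1,v1,s):
    im=capture(n)["image"][v0:v1,u0:u1,::-1]; cv2.imwrite(f"pics/{name}.png",cv2.resize(im,None,fx=s,fy=s,interpolation=cv2.INTER_CUBIC))
E
python3 - <<'E'
from h import *
np.set_printoptions(precision=4,suppress=True)
t=lambda a:np.array(a)/3.75+[195,80]
s=lambda a:np.array(a)/[5,4.6]+[215,200]
print("cover top",p2w("top",t([(80,37),(316,65),(265,495),(26,468)]),.092))
print("cover scene",p2w("scene",s([(396,60),(650,88),(628,463),(322,428)]),.092))
print("cradle top",p2w("top",t([(343,78),(287,517)]),.012))
print("mat",p2w("top",t([(376,273),(520,248),(576,540),(431,565)]),.003))
print("mat s",p2w("scene",s([(64,106),(218,92),(263,332),(89,352)]),.003))
print("sp handle",p2w("top",t([(450,365),(484,365),(496,527),(458,530)]),.017),"tip",p2w("top",t([(461.5,267.5)]),.011))
print("sp scene",p2w("scene",s([(145,105),(188,105),(142,240),(184,240)]),.017),p2w("scene",s([(160,327)]),.011))
print("tray",p2w("top",[(404,119),(464,120),(465,213),(404,212)],.035))
print("flux",p2w("top",[(357,95)],.11),p2w("scene",[(207,286)],.11),p2w("top",[(353,105)],.05))
E
```

```text
cover top [[0.7238 0.1574 0.092 ]
 [0.7076 0.0105 0.092 ]
 [0.4411 0.0377 0.092 ]
 [0.4555 0.1855 0.092 ]]
cover scene [[0.4438 0.0446 0.092 ]
 [0.4594 0.1914 0.092 ]
 [0.727  0.1634 0.092 ]
 [0.7136 0.0133 0.092 ]]
cradle top [[ 0.7211 -0.0058  0.012 ]
 [ 0.4272  0.0269  0.012 ]]
mat [[ 0.5918 -0.0299  0.003 ]
 [ 0.6098 -0.1262  0.003 ]
 [ 0.4149 -0.1657  0.003 ]
 [ 0.3966 -0.0694  0.003 ]]
mat s [[ 0.4165 -0.1611  0.003 ]
 [ 0.3984 -0.0655  0.003 ]
 [ 0.5939 -0.0245  0.003 ]
 [ 0.6137 -0.1212  0.003 ]]
sp handle [[ 0.5293 -0.0795  0.017 ]
 [ 0.5296 -0.1019  0.017 ]
 [ 0.4228 -0.1111  0.017 ]
 [ 0.4205 -0.0862  0.017 ]] tip [[ 0.595  -0.0866  0.011 ]]
sp scene [[ 0.4248 -0.1084  0.017 ]
 [ 0.4234 -0.0818  0.017 ]
 [ 0.5376 -0.0985  0.017 ]
 [ 0.5363 -0.0741  0.017 ]] [[ 0.5987 -0.0823  0.011 ]]
tray [[ 0.6729 -0.2926  0.035 ]
 [ 0.672  -0.4372  0.035 ]
 [ 0.4465 -0.4402  0.035 ]
 [ 0.4467 -0.2943  0.035 ]]
flux [[ 0.7095 -0.1662  0.11  ]] [[ 0.7139 -0.1643  0.11  ]] [[ 0.7022 -0.1664  0.05  ]]
```

```bash
cat >> h.py <<'E'
from scipy.spatial.transform import Rotation as R
def Rt(yaw,pitch=0):
    "tool down, tool x at yaw; pitch>0 raises tool x end above level"
    c,s=np.cos(np.radians(yaw)),np.sin(np.radians(yaw))
    B=np.array([[c,s,0],[s,-c,0],[0,0,-1.]])
    return B@R.from_euler('y',pitch,degrees=True).as_matrix()
def go(p,yaw,pitch=0,st=None):
    s=st or read_state(); M=s["tcp_rot"]
    d=M.T@(np.array(p)-s["position"]); r=R.from_matrix(M.T@Rt(yaw,pitch)).as_rotvec(degrees=True)
    print("shift",np.round(d/.3,3),"turn",np.round(r/45,3),"rows",np.ceil(max(np.linalg.norm(d)/.0417,np.linalg.norm(r)/7.16)))
def st():
    s=read_state(); M=s["tcp_rot"]
    print("t",round(s["time_s"],2),"p",np.round(s["position"],4),"yaw",round(np.degrees(np.arctan2(M[1,0],M[0,0])),2),"xz",round(np.degrees(np.arcsin(M[2,0])),2),"yz",round(np.degrees(np.arcsin(M[2,1])),2),"F",np.round(s["force"],2),"M",np.round(s["moment"],2),"op",round(s["opening"],3),"g",round(s["grasp_force"],1),"j",np.round(s["joint_positions"],0))
E
python3 - <<'E'
from h import *
st(); print(Rt(0,10)); go((.513,-.0902,.12),3.9)
E
```

```text
t 0.1 p [ 0.1448 -0.6074  0.2467] yaw 13.39 xz 0.02 yz -0.11 F [ 0.53 -0.27  0.56] M [ 0.05 -0.02  0.06] op 0.999 g 0.0 j [-87.  30.  82.  -0.  68. -10.]
[[ 0.98480775  0.          0.17364818]
 [ 0.         -1.          0.        ]
 [ 0.17364818  0.         -0.98480775]]
shift [ 1.593 -1.392  0.425] turn [-0.002 -0.     0.211] rows 16.0
```

Call:
step_arm(
  steps=[
    [0.8,-0.7,0.05,0,0,0.1,-0.2],
    [0.8,-0.7,0.05,0,0,0.1,-0.2],
    [0.8,-0.7,0.05,0,0,0.1,-0.2],
    [0.8,-0.7,0.05,0,0,0.1,-0.2],
    [0.8,-0.7,0.05,0,0,0.1,-0.2],
    [0.8,-0.7,0.05,0,0,0.1,-0.2],
    [0.8,-0.7,0.05,0,0,0.1,-0.2],
    [0.8,-0.7,0.05,0,0,0.1,-0.2],
  ],
)

```text
time_s: 0.77
position: [0.3304, -0.3441, 0.232]
tcp_rot: [[0.988, 0.156, -0.001], [0.156, -0.988, 0.003], [-0.0, -0.003, -1.0]]
force: [1.5, 0.1, -0.7]
opening: 0.61
grasp_force: 0.0
```

```bash
python3 -c "
from h import *
st(); go((.513,-.0902,.12),3.9)"
```

```text
t 0.77 p [ 0.3304 -0.3441  0.232 ] yaw 8.97 xz -0.02 yz -0.18 F [ 1.51  0.06 -0.65] M [-0.01 -0.   -0.01] op 0.61 g 0.0 j [-60.  20. 104.   0.  56.  21.]
shift [ 0.733 -0.74   0.376] turn [-0.004  0.001  0.113] rows 8.0
```

Call:
step_arm(
  steps=[
    [0.73,-0.74,0.37,0,0,0.11,-0.2],
    [0.73,-0.74,0.37,0,0,0.11,-0.2],
    [0.73,-0.74,0.37,0,0,0.11,-0.2],
    [0.73,-0.74,0.37,0,0,0.11,-0.2],
    [0.73,-0.74,0.37,0,0,0.11,-0.2],
    [0.73,-0.74,0.37,0,0,0.11,-0.2],
    [0.73,-0.74,0.37,0,0,0.11,-0.2],
    [0.73,-0.74,0.37,0,0,0.11,-0.2],
  ],
)

```text
time_s: 1.43
position: [0.5124, -0.0928, 0.1205]
tcp_rot: [[0.998, 0.069, -0.001], [0.069, -0.998, 0.0], [-0.001, -0.0, -1.0]]
force: [1.0, -1.0, 0.8]
opening: 0.6
grasp_force: 0.0
```

```bash
python3 -c "
from h import *
st(); go((.513,-.0902,.029),3.9); crop('scene','s1',180,170,340,290,5)"
```

```text
t 1.43 p [ 0.5124 -0.0928  0.1205] yaw 3.97 xz -0.04 yz -0.02 F [ 1.   -1.01  0.77] M [-0.01 -0.01 -0.05] op 0.6 g 0.0 j [-23.  33. 103.   0.  43.  63.]
shift [ 0.003 -0.008  0.305] turn [-0.     0.001  0.001] rows 3.0
```

View pics/s1.png

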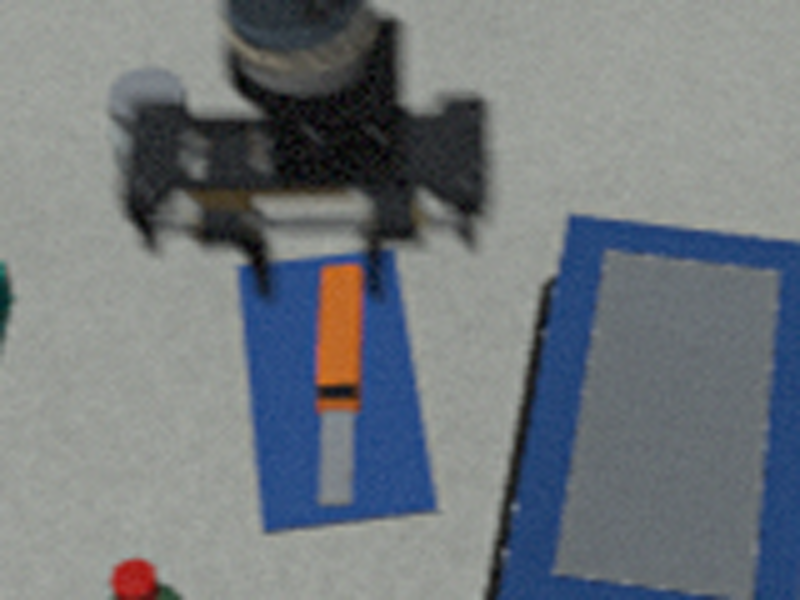

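Call:
step_arm(
  steps=[
    [0,-0.008,0.15,0,0,0,-0.2],
    [0,-0.008,0.27,0,0,0,-0.2],
    [0,-0.008,0.3,0,0,0,-0.2],
    [0,-0.008,0.3,0,0,0,-0.2],
    [0,-0.008,0.3,0,0,0,1],
    [0,-0.008,0.3,0,0,0,1],
    [0,-0.008,0.3,0,0,0,1],
    [0,-0.008,0.3,0,0,0,1],
  ],
)

```text
time_s: 2.15
position: [0.5117, -0.0929, 0.0322]
tcp_rot: [[0.998, 0.068, 0.001], [0.068, -0.998, -0.0], [0.001, 0.0, -1.0]]
force: [0.7, -0.5, -0.3]
opening: 0.38
grasp_force: 0.0
```

Call:
step_arm(
  steps=[
    [0,0,0,0,0,0,1],
    [0,0,0,0,0,0,1],
    [0,0,0,0,0,0,1],
    [0,0,0,0,0,0,1],
  ],
)

```text
time_s: 2.48
position: [0.5117, -0.0927, 0.0321]
tcp_rot: [[0.998, 0.069, 0.001], [0.069, -0.998, -0.0], [0.001, 0.0, -1.0]]
force: [-1.4, -1.3, 6.5]
opening: 0.295
grasp_force: 29.9
```

Call:
step_arm(
  steps=[
    [0,0,-0.1,0,0,0,1],
    [0,0,-0.2,0,0,0,1],
    [0,0,-0.3,0,0,0,1],
    [0,0,-0.45,0,0,0,1],
    [0,0,-0.45,0,0,0,1],
    [0,0,-0.45,0,0,0,1],
  ],
)

```text
time_s: 2.98
position: [0.5131, -0.0931, 0.1689]
tcp_rot: [[0.998, 0.069, 0.006], [0.069, -0.998, -0.002], [0.006, 0.003, -1.0]]
force: [0.1, 0.2, -0.8]
opening: 0.294
grasp_force: 29.9
```

```bash
python3 -c "
from h import *
st(); go((.5648,-.0791,.17),83.9)"
```

```text
t 2.98 p [ 0.5131 -0.0931  0.1689] yaw 3.95 xz 0.33 yz 0.16 F [ 0.12  0.23 -0.84] M [ 0.02 -0.02  0.01] op 0.294 g 29.9 j [-23.  29. 102.   0.  49.  63.]
shift [ 0.175 -0.035 -0.003] turn [ 0.008 -0.004 -1.777] rows 12.0
```

Call:
step_arm(
  steps=[
    [0.1,-0.02,0,0,0,-0.89,1],
    [0.1,-0.02,0,0,0,-0.89,1],
    [0.1,-0.02,0,0,0,-0.89,1],
    [0.1,-0.02,0,0,0,-0.89,1],
    [0.1,-0.02,0,0,0,-0.89,1],
    [0.1,-0.02,0,0,0,-0.89,1],
    [0.1,-0.02,0,0,0,-0.89,1],
  ],
)

```text
time_s: 3.57
position: [0.5395, -0.0839, 0.1642]
tcp_rot: [[0.719, 0.695, -0.005], [0.695, -0.719, 0.002], [-0.002, -0.004, -1.0]]
force: [-0.9, 0.2, -1.3]
opening: 0.295
grasp_force: 29.9
```

Call:
step_arm(
  steps=[
    [0,0,0,0,0,-0.89,1],
    [0,0,0,0,0,-0.89,1],
    [0,0,0,0,0,-0.89,1],
    [0,0,0,0,0,-0.89,1],
    [0,0,0,0,0,-0.89,1],
    [0,0,0,0,0,-0.89,1],
    [0,0,0,0,0,-0.89,1],
  ],
)

```text
time_s: 4.15
position: [0.54, -0.0841, 0.165]
tcp_rot: [[0.105, 0.995, -0.003], [0.995, -0.105, 0.001], [0.001, -0.003, -1.0]]
force: [0.5, -0.3, -1.9]
opening: 0.293
grasp_force: 29.9
```

```bash
python3 -c "
from h import *
st(); go((.5648,-.0791,.1067),83.9)"
```

```text
t 4.15 p [ 0.54   -0.0841  0.165 ] yaw 83.99 xz 0.05 yz -0.18 F [ 0.54 -0.34 -1.92] M [-0.   -0.1  -0.02] op 0.293 g 29.9 j [-21.  31.  98.  -0.  52. -15.]
shift [0.025 0.081 0.194] turn [-0.004 -0.001  0.002] rows 2.0
```

Call:
step_arm(
  steps=[
    [0.0,0.081,0.1,0,0,0,1],
    [0.0,0.081,0.194,0,0,0,1],
    [0.0,0.081,0.194,0,0,0,1],
    [0.0,0.081,0.194,0,0,0,1],
  ],
)

```text
time_s: 4.48
position: [0.563, -0.0862, 0.1061]
tcp_rot: [[0.106, 0.994, -0.007], [0.994, -0.106, 0.002], [0.002, -0.007, -1.0]]
force: [1.0, -0.1, -0.5]
opening: 0.293
grasp_force: 29.9
```

```bash
python3 -c "
from h import *
st(); go((.5648,-.0791,.1067),83.9); a=capture('scene')['image'][215:315,215:350,::-1]; b=capture('top')['image'][85:245,210:345,::-1]
f=lambda i,s:cv2.resize(i,None,fx=s,fy=s,interpolation=cv2.INTER_CUBIC)
a=f(a,3.0);b=f(b,2.9);o=np.zeros((600,800,3),np.uint8);o[:a.shape[0],:a.shape[1]]=a;o[:b.shape[0],405:405+b.shape[1]]=b[:,:395];cv2.imwrite('pics/c3.png',o)"
```

```text
t 4.48 p [ 0.563  -0.0862  0.1061] yaw 83.91 xz 0.1 yz -0.39 F [ 1.01 -0.1  -0.45] M [ 0.06 -0.1   0.02] op 0.293 g 29.9 j [-20.  38.  96.  -0.  46. -14.]
shift [ 0.024  0.003 -0.002] turn [-0.009 -0.002  0.   ] rows 1.0
```

View pics/c3.png

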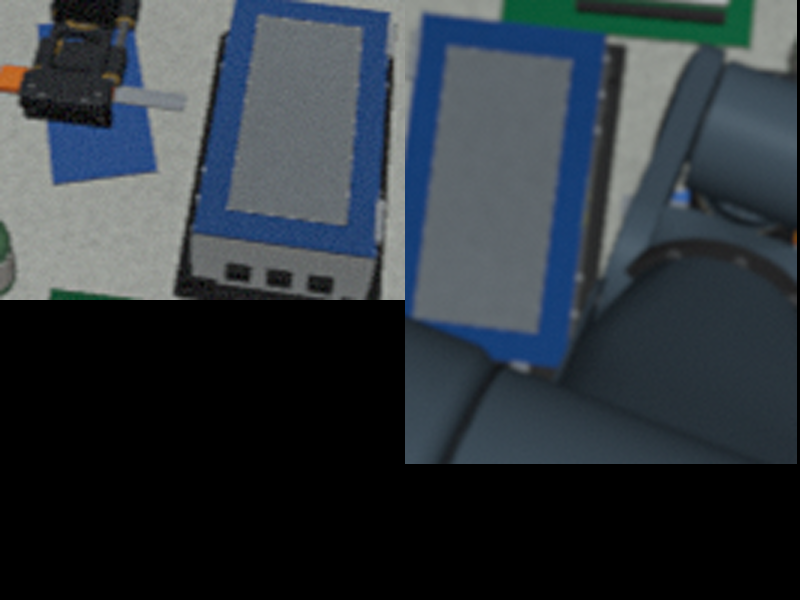

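```bash
python3 -c "
from h import *
np.set_printoptions(precision=4,suppress=True)
s=read_state();M=s['tcp_rot'];P=s['position']
print(P+M@[.0856,0,.022], w2p('scene',P+M@[.0856,0,.022]))
print(w2p('scene',P+M@[.0856,0.009,.022]),w2p('scene',P+M@[.0856,-0.009,.022]))
for z in (.07,.08,.09): print(p2w('scene',[(276.3,248.7)],z))
print(w2p('scene',[(.4425,.041,.092),(.7105,.012,.092),(.576,.0259,.0845)]))
"
```

```text
[ 0.5739 -0.0017  0.0867] [[276.1333 249.0207]]
[[275.6188 251.6503]] [[276.6421 246.4197]]
[[ 0.5601 -0.0018  0.07  ]]
[[ 0.5677 -0.0015  0.08  ]]
[[ 0.5753 -0.0012  0.09  ]]
[[292.9824 212.6739]
 [278.9442 291.9446]
 [286.2544 250.5672]]
```

```bash
python3 -c "
from h import *
st();go((.5648,-.0791,.107),83.9)"
```

```text
t 4.58 p [ 0.5649 -0.0868  0.1087] yaw 83.96 xz 0.01 yz -0.03 F [-0.4   0.16 -0.29] M [-0.   -0.07 -0.03] op 0.295 g 29.9 j [-20.  37.  96.  -0.  46. -14.]
shift [ 0.026 -0.003  0.006] turn [-0.001 -0.     0.001] rows 1.0
```

Call:
step_arm(
  steps=[
    [0.0,0,0.006,0,0,0,1],
    [0.0,0,0.006,0,0,0,1],
    [0.03,0,0.006,0,0,0,1],
    [0.06,0,0.006,0,0,0,1],
    [0.08,0,0.006,0,0,0,1],
    [0.1,0,0.006,0,0,0,1],
    [0.1,0,0.006,0,0,0,1],
  ],
)

```text
time_s: 5.17
position: [0.5682, -0.0554, 0.1067]
tcp_rot: [[0.102, 0.995, -0.0], [0.995, -0.102, 0.0], [0.0, -0.0, -1.0]]
force: [0.6, -1.2, -1.2]
opening: 0.296
grasp_force: 29.9
```

```bash
python3 -c "
from h import *
st()"
```

```text
t 5.17 p [ 0.5682 -0.0554  0.1067] yaw 84.15 xz 0.02 yz -0.01 F [ 0.56 -1.17 -1.23] M [ 0.03 -0.09  0.03] op 0.296 g 29.9 j [-17.  37.  97.   0.  46. -11.]
```

Call:
step_arm(
  steps=[
    [0.02,0,0,0,0,0,1],
    [0.04,0,0,0,0,0,1],
    [0.055,0,0,0,0,0,1],
    [0.055,0,0,0,0,0,1],
  ],
)

```text
time_s: 5.5
position: [0.5699, -0.0397, 0.1065]
tcp_rot: [[0.103, 0.995, -0.0], [0.995, -0.103, 0.0], [0.0, -0.0, -1.0]]
force: [-0.4, 0.7, -1.4]
opening: 0.295
grasp_force: 29.9
```

```bash
python3 -c "
from h import *
st()"
```

```text
t 5.5 p [ 0.5699 -0.0397  0.1065] yaw 84.1 xz 0.02 yz -0.02 F [-0.39  0.72 -1.41] M [ 0.   -0.1  -0.01] op 0.295 g 29.9 j [-15.  37.  96.   0.  46.  -9.]
```

Call:
step_arm(
  steps=[
    [0.0,0,-0.015,0,0,0,1],
    [0.0,0,-0.03,0,0,0,1],
    [0.002,0,-0.05,0,0,0,1],
    [0.004,0,-0.07,0,0,0,1],
    [0.006,0,-0.085,0,0,0,1],
    [0.009,0,-0.1,0,0,0,1],
    [0.009,0,-0.1,0,0,0,1],
    [0.009,0,-0.1,0,0,0,1],
  ],
)

```text
time_s: 6.17
position: [0.5704, -0.0384, 0.1371]
tcp_rot: [[0.104, 0.995, 0.001], [0.995, -0.104, -0.001], [-0.001, 0.001, -1.0]]
force: [0.1, -1.4, -3.5]
opening: 0.292
grasp_force: 30.0
```

```bash
python3 -c "
from h import *
st()
a=capture('scene')['image'][205:315,215:350,::-1]
cv2.imwrite('pics/c4.png',cv2.resize(a,None,fx=5,fy=5,interpolation=cv2.INTER_CUBIC))"
```

```text
t 6.17 p [ 0.5704 -0.0384  0.1371] yaw 84.05 xz -0.04 yz 0.05 F [ 0.15 -1.38 -3.49] M [-0.37  0.04  0.01] op 0.292 g 30.0 j [-15.  35.  95.  -0.  50.  -9.]
```

View pics/c4.png

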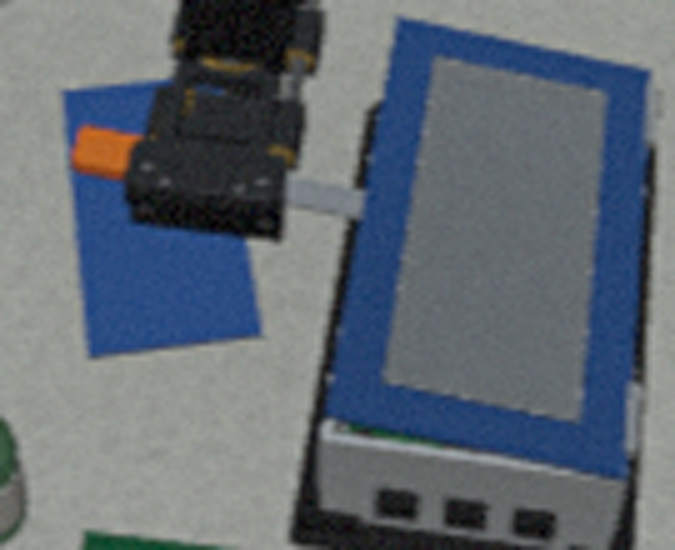

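Call:
step_arm(
  steps=[
    [0.009,0,-0.033,0,0,0,1],
    [0.024,0,-0.074,0,0,0,1],
    [0.043,0,-0.113,0,0,0,1],
    [0.065,0,-0.15,0,0,0,1],
    [0.092,0,-0.185,0,0,0,1],
    [0.121,0,-0.216,0,0,0,1],
    [0.154,0,-0.245,0,0,0,1],
    [0.189,0,-0.27,0,0,0,1],
  ],
)

```text
time_s: 6.88
position: [0.5766, 0.0198, 0.219]
tcp_rot: [[0.104, 0.995, 0.001], [0.995, -0.104, 0.001], [0.001, 0.001, -1.0]]
force: [0.3, -0.3, -1.7]
opening: 0.303
grasp_force: 3.0
```

```bash
python3 -c "
from h import *
st()
a=capture('scene')['image'][175:315,215:365,::-1]
cv2.imwrite('pics/c5.png',cv2.resize(a,None,fx=4,fy=4,interpolation=cv2.INTER_CUBIC))"
```

```text
t 6.88 p [0.5766 0.0198 0.219 ] yaw 84.02 xz 0.07 yz 0.08 F [ 0.29 -0.31 -1.71] M [-0.13 -0.14 -0.02] op 0.303 g 3.0 j [-9. 28. 91.  0. 61. -3.]
```

View pics/c5.png

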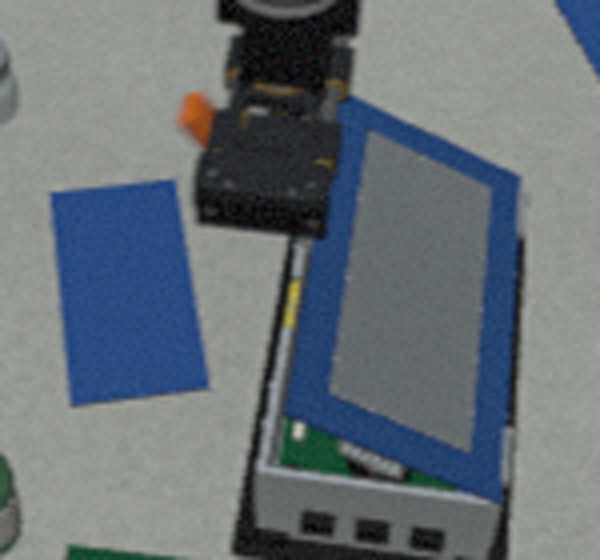

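Call:
step_arm(
  steps=[
    [0,0,0,0,0,0,1],
    [0,0,0,0,0,0,1],
    [0,0,0,0,0,0,1],
    [0,0,0,0,0,0,1],
  ],
)

```text
time_s: 7.27
position: [0.5759, 0.0183, 0.217]
tcp_rot: [[0.104, 0.995, -0.001], [0.995, -0.104, 0.0], [0.0, -0.001, -1.0]]
force: [-0.3, -0.0, -0.7]
opening: 0.292
grasp_force: 30.0
```

```bash
python3 -c "
from h import *
st()
a=capture('scene')['image'][175:315,215:365,::-1]
cv2.imwrite('pics/c6.png',cv2.resize(a,None,fx=4,fy=4,interpolation=cv2.INTER_CUBIC))"
```

```text
t 7.27 p [0.5759 0.0183 0.217 ] yaw 84.02 xz 0.02 yz -0.06 F [-0.28 -0.04 -0.71] M [-0.06 -0.09  0.01] op 0.292 g 30.0 j [-9. 29. 91.  0. 60. -3.]
```

View pics/c6.png

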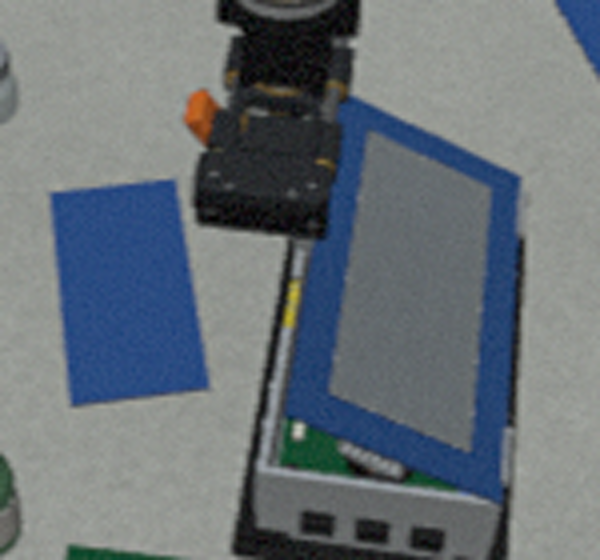

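```bash
cat >> h.py <<'E'
U=np.array([.9943,-.1063,0]);V=np.array([.1063,.9943,0]);Z=np.array([0,0,1.]);CEN=np.array([.584,.1005,0])
HNG=CEN+.075*V+.090*Z
def edge(th,u,r=.15): return HNG+U*u-V*r*np.cos(th)+Z*r*np.sin(th)
E
python3 -c "
from h import *
G=read_state()['position']+[0,0,-.022]
for f in range(10,80,10):
    f=np.radians(f);print(np.degrees(f).round(),w2p('scene',G-V*.09*np.cos(f)+Z*.09*np.sin(f)).round(1),'tip',(G+V*.085*np.cos(f)-Z*.085*np.sin(f)).round(3))
for t in (.2,.3,.4,.5,.6,.7,.8): print(t,w2p('scene',edge(t,.135)).round(1),w2p('scene',edge(t,-.135)).round(1))
"
```

```text
10.0 [[249.3 215.4]] tip [0.585 0.101 0.18 ]
20.0 [[250.7 211.5]] tip [0.584 0.098 0.166]
30.0 [[253.1 207.9]] tip [0.584 0.091 0.153]
40.0 [[256.6 204.7]] tip [0.583 0.083 0.14 ]
50.0 [[261. 202.]] tip [0.582 0.073 0.13 ]
60.0 [[266.2 200. ]] tip [0.58  0.06  0.121]
70.0 [[272.1 198.7]] tip [0.579 0.047 0.115]
0.2 [[280.1 286. ]] [[294.1 206.1]]
0.3 [[281.7 282.9]] [[295.6 202.7]]
0.4 [[284. 280.]] [[297.7 199.5]]
0.5 [[286.9 277.2]] [[300.2 196.3]]
0.6 [[290.4 274.6]] [[303.3 193.4]]
0.7 [[294.5 272.2]] [[306.8 190.7]]
0.8 [[299.1 270.1]] [[310.8 188.2]]
```

Call:
step_arm(
  steps=[
    [0.015,0,-0.025,0,0,0,1],
    [0.033,0,-0.051,0,0,0,1],
    [0.055,0,-0.08,0,0,0,1],
    [0.08,0,-0.11,0,0,0,1],
    [0.107,0,-0.136,0,0,0,1],
    [0.136,0,-0.161,0,0,0,1],
    [0.166,0,-0.182,0,0,0,1],
    [0.2,0,-0.203,0,0,0,1],
  ],
)

```text
time_s: 7.98
position: [0.5832, 0.0785, 0.2802]
tcp_rot: [[0.103, 0.995, 0.003], [0.995, -0.103, -0.001], [-0.001, 0.003, -1.0]]
force: [-0.9, -5.0, -0.5]
opening: 0.293
grasp_force: 30.0
```

```bash
python3 -c "
from h import *
st()
a=capture('scene')['image'][155:315,205:365,::-1]
cv2.imwrite('pics/c7.png',cv2.resize(a,None,fx=3.7,fy=3.7,interpolation=cv2.INTER_CUBIC))
for t in (.6,.7,.8,.9,1,1.1,1.2): print(t,((w2p('scene',edge(t,.135))-[205,155])*3.7).round(1),((w2p('scene',edge(t,-.135))-[205,155])*3.7).round(1))
"
```

```text
t 7.98 p [0.5832 0.0785 0.2802] yaw 84.06 xz -0.06 yz 0.17 F [-0.91 -5.01 -0.5 ] M [-0.99  0.13 -0.  ] op 0.293 g 30.0 j [-3. 25. 85. -0. 69.  3.]
0.6 [[315.8 442.6]] [[363.6 142.1]]
0.7 [[331.  433.8]] [[376.7 132. ]]
0.8 [[348.3 425.9]] [[391.6 122.9]]
0.9 [[367.5 419.1]] [[407.9 114.8]]
1 [[388.5 413.5]] [[425.7 108. ]]
1.1 [[411.  409.3]] [[444.7 102.5]]
1.2 [[434.9 406.3]] [[464.7  98.3]]
```

View pics/c7.png

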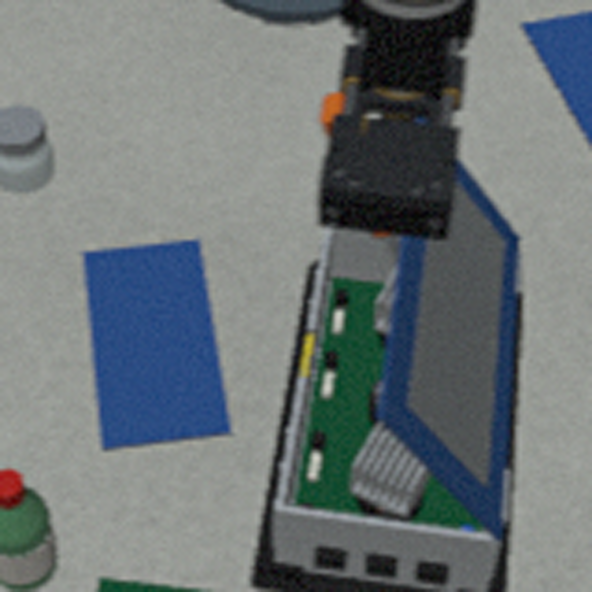

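Call:
step_arm(
  steps=[
    [0.03,0,-0.018,0,0,0,1],
    [0.065,0,-0.032,0,0,0,1],
    [0.112,0,-0.048,0,0,0,1],
    [0.158,0,-0.058,0,0,0,1],
    [0.208,0,-0.062,0,0,0,1],
    [0.258,0,-0.062,0,0,0,1],
    [0.308,0,-0.058,0,0,0,1],
    [0.36,0,-0.05,0,0,0,1],
  ],
)

```text
time_s: 8.7
position: [0.5938, 0.187, 0.2933]
tcp_rot: [[0.103, 0.995, 0.001], [0.995, -0.103, -0.0], [-0.0, 0.001, -1.0]]
force: [0.6, -3.4, -2.2]
opening: 0.29
grasp_force: 30.0
```

Call:
step_arm(
  steps=[
    [0.02,0,0.005,0,0,0,1],
    [0.05,0,0.015,0,0,0,1],
    [0.08,0,0.025,0,0,0,1],
    [0.1,0,0.035,0,0,0,1],
    [0.1,0,0.035,0,0,0,1],
  ],
)

```text
time_s: 9.12
position: [0.5963, 0.2155, 0.283]
tcp_rot: [[0.103, 0.995, -0.002], [0.995, -0.103, -0.002], [-0.002, -0.001, -1.0]]
force: [-0.8, -4.8, 3.5]
opening: 0.288
grasp_force: 30.0
```

```bash
python3 -c "
from h import *
st()
a=capture('scene')['image'][130:330,200:400,::-1]; b=capture('top')['image'][70:250,150:350,::-1]
f=lambda i:cv2.resize(i,None,fx=2,fy=2,interpolation=cv2.INTER_CUBIC)
cv2.imwrite('pics/c8.png',np.hstack([f(a)[:360],f(b)]))
for t in (1.4,1.5,1.6,1.7,1.8,1.9,2,2.1): print(t,((w2p('scene',edge(t,.135))-[200,130])*2).round(1),((w2p('scene',edge(t,-.135))-[200,130])*2).round(1))
"
```

```text
t 9.12 p [0.5963 0.2155 0.283 ] yaw 84.11 xz -0.12 yz -0.07 F [-0.78 -4.8   3.49] M [-1.18  0.19  0.07] op 0.288 g 30.0 j [10. 29. 78. -0. 73. 16.]
1.4 [[272.3 268.9]] [[283.9 101.1]]
1.5 [[286.2 269.7]] [[295.5 101.4]]
1.6 [[300.2 271.4]] [[307.1 102.5]]
1.7 [[313.9 273.8]] [[318.5 104.4]]
1.8 [[327.2 277. ]] [[329.6 107.2]]
1.9 [[340. 281.]] [[340.2 110.7]]
2 [[352.  285.6]] [[350.1 115. ]]
2.1 [[363.1 290.7]] [[359.3 120. ]]
```

View pics/c8.png

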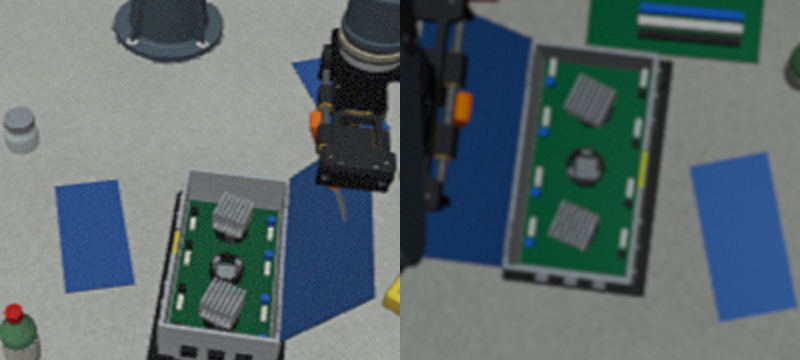

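```bash
python3 - <<'E'
from h import *
im=capture("top")["image"]; 
hsv=cv2.cvtColor(im,cv2.COLOR_RGB2HSV)
c=im[70:250,150:350].astype(int)
m=((hsv[...,1]<60)&(hsv[...,2]>75)).astype(np.uint8)
# interior mask of unit at z=.07
poly=[CEN+U*a+V*b+Z*.065 for a,b in((-.118,-.055),(.118,-.055),(.118,.055),(-.118,.055))]
pm=np.zeros(m.shape,np.uint8); cv2.fillPoly(pm,[w2p("top",np.array(poly)).astype(np.int32)],1)
m=cv2.morphologyEx(m*pm,cv2.MORPH_OPEN,np.ones((5,5)))
n,l,s,ce=cv2.connectedComponentsWithStats(m)
for i in range(1,n):
    if s[i,4]<80: continue
    k,_=cv2.findContours((l==i).astype(np.uint8),0,2)
    r=cv2.minAreaRect(k[0]); w=p2w("top",cv2.boxPoints(r),.082); cen=p2w("top",[r[0]],.082)
    print(s[i],r,cen.round(4),"rel",((cen-CEN)@U).round(4),((cen-CEN)@V).round(4)); d=w[1]-w[0];d2=w[2]-w[1];print(np.linalg.norm(d).round(4),np.degrees(np.arctan2(d[1],d[0])).round(1),np.linalg.norm(d2).round(4))
cv2.imwrite("pics/m.png",cv2.resize(np.hstack([im[70:250,230:330,::-1],np.repeat(m[70:250,230:330,None]*255,3,2)]),None,fx=3.3,fy=3.3,interpolation=cv2.INTER_CUBIC))
go((.575,.05,.30),83.9)
E
```

```text
[234 109  22  22 350] ((244.39999389648438, 119.70000457763672), (19.230188369750977, 18.782974243164062), 26.56505012512207) [[0.6568 0.0917 0.082 ]] rel [0.0733] [-0.0011]
0.0442 -25.5 0.0454
[238 149  11  10 105] ((243.0, 153.5), (9.0, 10.0), 90.0) [[0.5772 0.0935 0.082 ]] rel [-0.006] [-0.0077]
0.0235 -89.3 0.0211
[226 172  22  22 358] ((236.4655303955078, 182.41380310058594), (19.564661026000977, 19.03943634033203), 23.198589324951172) [[0.5092 0.1076 0.082 ]] rel [-0.0751] [-0.0009]
0.0445 -22.2 0.0459
shift [-0.555 -0.013 -0.057] turn [-0.002  0.001  0.003] rows 5.0
```

View pics/m.png

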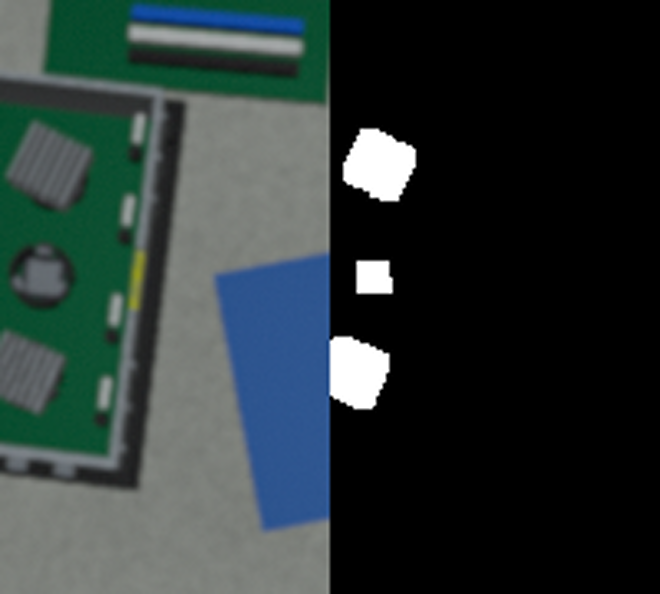

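Call:
step_arm(
  steps=[
    [-0.05,0,0.0,0,0,0,1],
    [-0.15,0,-0.03,0,0,0,1],
    [-0.55,0,-0.06,0,0,0,1],
    [-0.55,0,-0.06,0,0,0,1],
    [-0.55,0,-0.06,0,0,0,1],
    [-0.55,0,-0.06,0,0,0,1],
    [-0.55,0,-0.06,0,0,0,1],
  ],
)

```text
time_s: 9.85
position: [0.5798, 0.0494, 0.3011]
tcp_rot: [[0.109, 0.994, 0.001], [0.994, -0.109, 0.003], [0.003, 0.001, -1.0]]
force: [1.3, 0.2, -0.9]
opening: 0.296
grasp_force: 30.0
```

```bash
python3 -c "
from h import *
st(); go((.519,-.0925,.22),11)"
```

```text
t 9.85 p [0.5798 0.0494 0.3011] yaw 83.75 xz 0.16 yz 0.07 F [ 1.29  0.23 -0.92] M [ 0.02 -0.08 -0.01] op 0.296 g 30.0 j [-6. 24. 85.  0. 72. -0.]
shift [-0.493 -0.15   0.269] turn [-1.000e-03 -4.000e-03  1.617e+00] rows 11.0
```

Call:
step_arm(
  steps=[
    [-0.49,-0.15,0.1,0,0,0.8,1],
    [-0.49,-0.15,0.1,0,0,0.8,1],
    [-0.49,-0.15,0.1,0,0,0.8,1],
    [-0.49,-0.15,0.1,0,0,0.8,1],
    [-0.49,-0.15,0.1,0,0,0.8,1],
    [-0.49,-0.15,0.1,0,0,0.8,1],
  ],
)

```text
time_s: 10.35
position: [0.5194, -0.0904, 0.2704]
tcp_rot: [[0.672, 0.74, 0.0], [0.74, -0.672, 0.002], [0.002, -0.001, -1.0]]
force: [0.4, 0.8, -0.4]
opening: 0.289
grasp_force: 30.0
```

Call:
step_arm(
  steps=[
    [0,0,0.1,0,0,0.8,1],
    [0,0,0.2,0,0,0.8,1],
    [0,0,0.2,0,0,0.8,1],
    [0,0,0.2,0,0,0.8,1],
    [0,0,0.2,0,0,0.8,1],
    [0,0,0.2,0,0,0.8,1],
  ],
)

```text
time_s: 10.85
position: [0.5206, -0.0884, 0.2108]
tcp_rot: [[0.977, 0.211, 0.001], [0.211, -0.977, 0.001], [0.001, -0.001, -1.0]]
force: [0.3, 0.9, -0.7]
opening: 0.295
grasp_force: 30.0
```

```bash
python3 -c "
from h import *
st(); go((.519,-.0925,.1),11)
a=capture('scene')['image'][150:320,190:350,::-1]
cv2.imwrite('pics/c9.png',cv2.resize(a,None,fx=3.5,fy=3.5,interpolation=cv2.INTER_CUBIC))
G=read_state()['position']+[0,0,-.022]
X=np.array([np.cos(.19),np.sin(.19),0])
for f in range(30,80,10):
    f=np.radians(f);print(np.degrees(f).round(),((w2p('scene',[G-X*.09*np.cos(f)+Z*.09*np.sin(f),G+X*.085*np.cos(f)-Z*.085*np.sin(f)])-[190,150])*3.5).round(0))"
```

```text
t 10.85 p [ 0.5206 -0.0884  0.2108] yaw 12.19 xz 0.09 yz -0.06 F [ 0.27  0.91 -0.66] M [ 0.01  0.   -0.02] op 0.295 g 30.0 j [-22.  26.  98.   0.  56.  56.]
shift [-0.009  0.013  0.369] turn [-0.001 -0.002  0.026] rows 3.0
30.0 [[178.  87.]
 [202. 313.]]
40.0 [[178.  82.]
 [201. 315.]]
50.0 [[178.  81.]
 [201. 313.]]
60.0 [[179.  84.]
 [200. 307.]]
70.0 [[180.  90.]
 [198. 299.]]
```

View pics/c9.png

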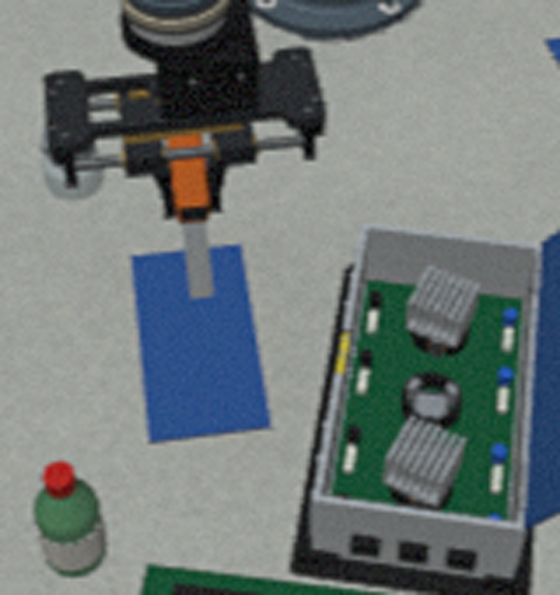

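```bash
python3 -c "
from h import *
st(); go((.559,-.0845,.115),11)"
```

```text
t 10.9 p [ 0.5205 -0.0887  0.211 ] yaw 12.41 xz 0.08 yz -0.04 F [-0.72  0.01 -1.48] M [ 0.08  0.   -0.05] op 0.291 g 30.0 j [-22.  26.  98.   0.  56.  56.]
shift [0.128 0.014 0.32 ] turn [-0.001 -0.002  0.031] rows 3.0
```

Call:
step_arm(
  steps=[
    [0.128,0.014,0.12,0,0,0.03,1],
    [0.128,0.014,0.22,0,0,0.03,1],
    [0.128,0.014,0.3,0,0,0.03,1],
    [0.128,0.014,0.32,0,0,0.03,1],
    [0.128,0.014,0.32,0,0,0.03,1],
  ],
)

```text
time_s: 11.32
position: [0.5568, -0.085, 0.1131]
tcp_rot: [[0.982, 0.189, -0.004], [0.189, -0.982, 0.002], [-0.004, -0.003, -1.0]]
force: [-0.3, -0.3, -0.0]
opening: 0.288
grasp_force: 30.0
```

Call:
step_arm(
  steps=[
    [0,0,0.02,0,0,0,1],
    [0,0,0.03,0,0,0,1],
    [0,0,0.03,0,0,0,1],
  ],
)

```text
time_s: 11.57
position: [0.5585, -0.0865, 0.1069]
tcp_rot: [[0.982, 0.186, 0.002], [0.186, -0.982, -0.001], [0.002, 0.001, -1.0]]
force: [-1.0, -0.0, -1.6]
opening: 0.293
grasp_force: 30.0
```

```bash
python3 -c "
from h import *
st()"
```

```text
t 11.57 p [ 0.5585 -0.0865  0.1069] yaw 10.74 xz 0.09 yz 0.05 F [-0.98 -0.02 -1.57] M [0.03 0.02 0.02] op 0.293 g 30.0 j [-20.  37.  97.   0.  45.  59.]
```

Call:
step_arm(
  steps=[
    [-0.022,0,0.012,0,0,0,1],
    [-0.045,0,0.023,0,0,0,1],
    [-0.065,0,0.036,0,0,0,1],
    [-0.085,0,0.051,0,0,0,1],
    [-0.103,0,0.067,0,0,0,1],
    [-0.12,0,0.085,0,0,0,1],
  ],
)

```text
time_s: 12.07
position: [0.5213, -0.0933, 0.0802]
tcp_rot: [[0.983, 0.185, -0.001], [0.185, -0.983, 0.0], [-0.001, -0.0, -1.0]]
force: [-1.0, -0.7, 2.7]
opening: 0.291
grasp_force: 30.0
```

Call:
step_arm(
  steps=[
    [-0.014,0,0.02,0,0,0,1],
    [-0.028,0,0.04,0,0,0,1],
    [-0.04,0,0.062,0,0,0,1],
    [-0.05,0,0.084,0,0,0,1],
  ],
)

```text
time_s: 12.4
position: [0.5072, -0.0959, 0.0543]
tcp_rot: [[0.983, 0.185, -0.001], [0.185, -0.983, 0.0], [-0.001, -0.001, -1.0]]
force: [-2.3, -0.4, 1.7]
opening: 0.293
grasp_force: 30.0
```

```bash
python3 -c "
from h import *
st()"
```

```text
t 12.4 p [ 0.5072 -0.0959  0.0543] yaw 10.68 xz -0.04 yz -0.03 F [-2.35 -0.44  1.66] M [-0.06  0.09 -0.02] op 0.293 g 30.0 j [-23.  40. 106.   0.  34.  56.]
```

Call:
step_arm(
  steps=[
    [-0.008,0,0.025,0,0,0,1],
    [-0.013,0,0.05,0,0,0,1],
    [-0.017,0,0.068,0,0,0,1],
    [-0.017,0,0.073,0,0,0,1],
    [-0.017,0,0.073,0,0,0,1],
  ],
)

```text
time_s: 12.82
position: [0.5026, -0.0967, 0.0342]
tcp_rot: [[0.983, 0.186, -0.0], [0.186, -0.983, -0.0], [-0.0, -0.0, -1.0]]
force: [-4.6, -0.0, 14.9]
opening: 0.294
grasp_force: 30.0
```

```bash
python3 -c "
from h import *
st()"
```

```text
t 12.82 p [ 0.5026 -0.0967  0.0342] yaw 10.73 xz -0.03 yz -0.01 F [-4.61 -0.03 14.85] M [-0.05  0.7  -0.  ] op 0.294 g 30.0 j [-23.  42. 107.  -0.  31.  56.]
```

Call:
step_arm(
  steps=[
    [0,0,0,0,0,0,-0.2],
    [0,0,0,0,0,0,-0.2],
    [0,0,0,0,0,0,-0.2],
    [0,0,0,0,0,0,-0.2],
    [0,0,-0.1,0,0,0,-0.2],
    [0,0,-0.3,0,0,0,-0.2],
    [0,0,-0.6,0,0,0,-0.2],
    [0,0,-0.6,0,0,0,-0.2],
  ],
)

```text
time_s: 13.48
position: [0.5024, -0.0966, 0.1892]
tcp_rot: [[0.983, 0.186, -0.002], [0.186, -0.983, 0.001], [-0.002, -0.001, -1.0]]
force: [1.1, -0.6, 0.6]
opening: 0.594
grasp_force: 0.0
```

```bash
cat >> h.py <<'E'
def spud():
    im=capture("scene")["image"]; h=cv2.cvtColor(im,cv2.COLOR_RGB2HSV)
    m=((h[...,0]>5)&(h[...,0]<18)&(h[...,1]>170)&(h[...,2]>120)).astype(np.uint8); m[:,:180]=0; m[:,340:]=0
    k,_=cv2.findContours(m,0,2)
    for c in k:
        if cv2.contourArea(c)>20:
            q=p2w("scene",c[:,0].astype(float),.017)[:,:2].astype(np.float32); r=cv2.minAreaRect(q); print("orange",r, "grip px",c[:,0].mean(0))
E
python3 -c "
from h import *
st(); spud(); go((.6575,.0922,.2),64.5)"
```

```text
t 13.48 p [ 0.5024 -0.0966  0.1892] yaw 10.69 xz -0.09 yz -0.07 F [ 1.07 -0.57  0.64] M [-0.05 -0.06  0.03] op 0.594 g 0.0 j [-23.  26. 102.   0.  52.  56.]
orange ((0.4576781094074249, -0.10477051138877869), (0.09080351889133453, 0.021576331928372383), 10.594576835632324) grip px [243.6875 229.625 ]
shift [ 0.611 -0.53  -0.007] turn [ 0.016 -0.009 -1.195] rows 8.0
```

Call:
step_arm(
  steps=[
    [0.61,-0.53,0,0,0,-0.6,-0.4],
    [0.61,-0.53,0,0,0,-0.6,-0.4],
    [0.61,-0.53,0,0,0,-0.6,-0.4],
    [0.61,-0.53,0,0,0,-0.6,-0.4],
    [0.61,-0.53,0,0,0,-0.6,-0.4],
    [0.61,-0.53,0,0,0,-0.6,-0.4],
  ],
)

```text
time_s: 14.03
position: [0.6547, 0.0961, 0.1876]
tcp_rot: [[0.79, 0.613, 0.001], [0.613, -0.79, 0.001], [0.001, -0.0, -1.0]]
force: [1.5, -1.3, -0.4]
opening: 0.699
grasp_force: 0.0
```

Call:
step_arm(
  steps=[
    [0,0,0,0,0,-0.59,-0.4],
    [0,0,0,0,0,-0.59,-0.4],
    [0,0,0,0,0,-0.59,-0.4],
    [0,0,0,0,0,-0.59,-0.4],
    [0,0,0,0,0,-0.59,-0.4],
  ],
)

```text
time_s: 14.45
position: [0.653, 0.0937, 0.1871]
tcp_rot: [[0.433, 0.902, -0.001], [0.902, -0.433, 0.0], [-0.0, -0.001, -1.0]]
force: [-0.0, -0.4, 1.0]
opening: 0.701
grasp_force: 0.0
```

```bash
python3 -c "
from h import *
st(); go((.6575,.0922,.075),64.5)"
```

```text
t 14.45 p [0.653  0.0937 0.1871] yaw 64.36 xz -0.02 yz -0.07 F [-0.04 -0.45  0.96] M [-0.08 -0.04 -0.05] op 0.701 g 0.0 j [-2. 37. 80.  0. 63. 24.]
shift [0.002 0.016 0.374] turn [-0.002  0.001 -0.003] rows 3.0
```

Call:
step_arm(
  steps=[
    [0,0.016,0.1,0,0,0,-0.4],
    [0,0.016,0.2,0,0,0,-0.4],
    [0,0.016,0.3,0,0,0,-0.4],
    [0,0.016,0.37,0,0,0,-0.4],
    [0,0.016,0.37,0,0,0,-0.4],
    [0,0.016,0.37,0,0,0,1],
    [0,0.016,0.37,0,0,0,1],
    [0,0.016,0.37,0,0,0,1],
  ],
)

```text
time_s: 15.12
position: [0.6591, 0.0913, 0.0793]
tcp_rot: [[0.435, 0.9, 0.004], [0.9, -0.435, -0.0], [0.002, 0.004, -1.0]]
force: [-0.2, -0.1, 0.6]
opening: 0.552
grasp_force: 0.0
```

Call:
step_arm(
  steps=[
    [0,0,0,0,0,0,1],
    [0,0,0,0,0,0,1],
    [0,0,0,0,0,0,1],
  ],
)

```text
time_s: 15.37
position: [0.6586, 0.0915, 0.0794]
tcp_rot: [[0.435, 0.901, 0.003], [0.901, -0.435, 0.0], [0.002, 0.003, -1.0]]
force: [-1.6, 1.5, 7.0]
opening: 0.502
grasp_force: 30.0
```

```bash
python3 -c "
from h import *
st()"
```

```text
t 15.37 p [0.6586 0.0915 0.0794] yaw 64.23 xz 0.09 yz 0.16 F [-1.64  1.5   7.01] M [ 0.15  0.13 -0.07] op 0.502 g 30.0 j [-2. 45. 83.  0. 52. 24.]
```

Call:
step_arm(
  steps=[
    [0,0,0,0,0,-0.15,1],
    [0,0,-0.003,0,0,-0.3,1],
    [0,0,-0.007,0,0,-0.45,1],
    [0,0,-0.007,0,0,-0.3,1],
    [0,0,-0.011,0,0,-0.15,1],
    [0,0,-0.015,0,0,0,1],
    [0,0,-0.015,0,0,-0.15,1],
    [0,0,-0.018,0,0,-0.3,1],
  ],
)

```text
time_s: 16.03
position: [0.6577, 0.0915, 0.0811]
tcp_rot: [[0.21, 0.978, 0.001], [0.978, -0.21, 0.001], [0.001, 0.0, -1.0]]
force: [2.4, 0.4, -10.5]
opening: 0.503
grasp_force: 30.0
```

```bash
python3 -c "
from h import *
st()"
```

```text
t 16.03 p [0.6577 0.0915 0.0811] yaw 77.86 xz 0.08 yz 0.02 F [  2.4    0.4  -10.49] M [ 0.15 -0.79 -0.57] op 0.503 g 30.0 j [-2. 45. 83.  0. 52. 10.]
```

Call:
step_arm(
  steps=[
    [0,0,0,0,0,-0.15,1],
    [0,0,0,0,0,0,1],
    [0,0,0,0,0,0.15,1],
    [0,0,0,0,0,0.3,1],
  ],
)

```text
time_s: 16.37
position: [0.658, 0.0911, 0.0821]
tcp_rot: [[0.437, 0.899, 0.001], [0.899, -0.437, -0.001], [-0.0, 0.002, -1.0]]
force: [1.8, 0.0, -4.4]
opening: 0.504
grasp_force: 30.0
```

```bash
python3 -c "
from h import *
st()"
```

```text
t 16.37 p [0.658  0.0911 0.0821] yaw 64.07 xz -0.02 yz 0.09 F [ 1.83  0.03 -4.39] M [-0.08 -0.4   0.61] op 0.504 g 30.0 j [-2. 45. 83. -0. 52. 24.]
```

Call:
step_arm(
  steps=[
    [0,0,0,0,0,-0.15,1],
    [0,0,-0.002,0,0,-0.3,1],
    [0,0,-0.004,0,0,-0.45,1],
    [0,0,-0.006,0,0,-0.6,1],
    [0,0,-0.008,0,0,-0.75,1],
    [0,0,-0.01,0,0,-0.9,1],
    [0,0,-0.01,0,0,-0.75,1],
    [0,0,-0.01,0,0,-0.6,1],
  ],
)

```text
time_s: 17.03
position: [0.6584, 0.0909, 0.0847]
tcp_rot: [[-0.019, 1.0, 0.002], [1.0, 0.019, -0.001], [-0.001, 0.002, -1.0]]
force: [2.8, 0.8, -6.6]
opening: 0.504
grasp_force: 30.0
```

Call:
step_arm(
  steps=[
    [0,0,-0.001,0,0,0.15,1],
    [0,0,-0.003,0,0,0.3,1],
    [0,0,-0.005,0,0,0.45,1],
    [0,0,-0.007,0,0,0.6,1],
    [0,0,-0.007,0,0,0.45,1],
    [0,0,-0.007,0,0,0.3,1],
  ],
)

```text
time_s: 17.53
position: [0.6581, 0.0915, 0.0869]
tcp_rot: [[0.21, 0.978, 0.001], [0.978, -0.21, 0.001], [0.001, 0.001, -1.0]]
force: [2.5, -0.4, -6.1]
opening: 0.505
grasp_force: 30.0
```

Call:
step_arm(
  steps=[
    [0,0,0,0,0,-0.15,1],
    [0,0,-0.002,0,0,-0.3,1],
    [0,0,-0.004,0,0,-0.45,1],
    [0,0,-0.006,0,0,-0.6,1],
    [0,0,-0.007,0,0,-0.45,1],
    [0,0,-0.009,0,0,-0.3,1],
    [0,0,-0.011,0,0,-0.15,1],
    [0,0,-0.013,0,0,0,1],
  ],
)

```text
time_s: 18.2
position: [0.658, 0.0911, 0.0903]
tcp_rot: [[0.216, 0.976, 0.001], [0.976, -0.216, -0.001], [-0.0, 0.001, -1.0]]
force: [3.6, -0.6, -9.3]
opening: 0.503
grasp_force: 30.0
```

Call:
step_arm(
  steps=[
    [0,0,-0.001,0,0,0.15,1],
    [0,0,-0.003,0,0,0.3,1],
    [0,0,-0.004,0,0,0.15,1],
    [0,0,-0.006,0,0,0,1],
    [0,0,-0.008,0,0,-0.15,1],
    [0,0,-0.01,0,0,-0.3,1],
    [0,0,-0.012,0,0,-0.45,1],
    [0,0,-0.014,0,0,-0.6,1],
  ],
)

```text
time_s: 18.87
position: [0.6585, 0.0913, 0.0955]
tcp_rot: [[-0.259, 0.966, 0.003], [0.966, 0.259, 0.001], [-0.0, 0.003, -1.0]]
force: [1.7, 0.6, -1.1]
opening: 0.502
grasp_force: 30.0
```

```bash
python3 -c "
from h import *
st()"
```

```text
t 18.87 p [0.6585 0.0913 0.0955] yaw 105.02 xz -0.01 yz 0.16 F [ 1.72  0.6  -1.12] M [ 0.22 -1.94  0.13] op 0.502 g 30.0 j [ -2.  44.  83.   0.  54. -17.]
```

Call:
step_arm(
  steps=[
    [0,0,-0.003,0,0,0.15,1],
    [0,0,-0.006,0,0,0.3,1],
    [0,0,-0.01,0,0,0.45,1],
    [0,0,-0.014,0,0,0.6,1],
    [0,0,-0.018,0,0,0.45,1],
    [0,0,-0.022,0,0,0.45,1],
  ],
)

```text
time_s: 19.37
position: [0.6574, 0.0912, 0.1026]
tcp_rot: [[0.094, 0.996, -0.0], [0.996, -0.094, -0.0], [-0.0, -0.0, -1.0]]
force: [0.1, -0.3, -1.4]
opening: 0.505
grasp_force: 30.0
```

```bash
python3 -c "
from h import *
st()"
```

```text
t 19.37 p [0.6574 0.0912 0.1026] yaw 84.63 xz -0.02 yz -0.01 F [ 0.14 -0.27 -1.36] M [-0.04 -0.14 -0.02] op 0.505 g 30.0 j [-2. 43. 82. -0. 54.  4.]
```

Call:
step_arm(
  steps=[
    [0,0,-0.05,0,0,0,1],
    [0,0,-0.15,0,0,0,1],
    [0,0,-0.33,0,0,0,1],
    [0,0,-0.33,0,0,0,1],
    [-0.3,0,-0.33,0,0,0,1],
    [-0.8,0,-0.33,0,0,0,1],
    [-0.8,0,-0.33,0,0,0,1],
    [-0.8,0,-0.33,0,0,0,1],
  ],
)

```text
time_s: 20.03
position: [0.6411, -0.0758, 0.2016]
tcp_rot: [[0.096, 0.995, 0.0], [0.995, -0.096, -0.0], [-0.0, 0.0, -1.0]]
force: [0.1, 0.1, -1.1]
opening: 0.5
grasp_force: 30.0
```

```bash
python3 -c "
from h import *
st();go((.612,-.365,.13),88)"
```

```text
t 20.03 p [ 0.6411 -0.0758  0.2016] yaw 84.47 xz -0.02 yz 0.03 F [ 0.13  0.09 -1.15] M [-0.04 -0.11  0.01] op 0.5 g 30.0 j [-17.  35.  82.  -0.  64. -11.]
shift [-0.969 -0.004  0.239] turn [ 0.001  0.    -0.078] rows 8.0
```

Call:
step_arm(
  steps=[
    [-0.96,0,0,0,0,-0.08,1],
    [-0.96,0,0,0,0,-0.08,1],
    [-0.96,0,0,0,0,-0.08,1],
    [-0.96,0,0,0,0,-0.08,1],
    [-0.96,0,0,0,0,-0.08,1],
    [-0.96,0,0,0,0,-0.08,1],
    [-0.96,0,0,0,0,-0.08,1],
    [-0.96,0,0.1,0,0,-0.08,1],
  ],
)

```text
time_s: 20.7
position: [0.6163, -0.3739, 0.178]
tcp_rot: [[0.042, 0.999, 0.013], [0.999, -0.041, -0.016], [-0.016, 0.014, -1.0]]
force: [2.7, -1.2, -0.5]
opening: 0.505
grasp_force: 30.0
```

```bash
python3 -c "
from h import *
st();go((.612,-.365,.058),88)"
```

```text
t 20.7 p [ 0.6163 -0.3739  0.178 ] yaw 87.61 xz -0.91 yz 0.8 F [ 2.67 -1.24 -0.52] M [-0.12 -0.21  0.  ] op 0.505 g 30.0 j [-40.  41.  71.  -0.  66. -38.]
shift [ 0.035 -0.021  0.399] turn [ 0.018  0.02  -0.008] rows 3.0
```

Call:
step_arm(
  steps=[
    [0.02,-0.01,0.1,0,0,0,1],
    [0.02,-0.01,0.2,0,0,0,1],
    [0.02,-0.01,0.28,0,0,0,1],
    [0.02,-0.01,0.33,0,0,0,1],
    [0.02,-0.01,0.35,0,0,0,1],
    [0.02,-0.01,0.35,0,0,0,1],
  ],
)

```text
time_s: 21.2
position: [0.6104, -0.3546, 0.0648]
tcp_rot: [[0.034, 0.999, -0.002], [0.999, -0.034, 0.002], [0.002, -0.002, -1.0]]
force: [0.4, -0.1, -0.9]
opening: 0.507
grasp_force: 30.0
```

```bash
python3 -c "
from h import *
st();go((.612,-.365,.056),88)"
```

```text
t 21.2 p [ 0.6104 -0.3546  0.0648] yaw 88.06 xz 0.1 yz -0.14 F [ 0.38 -0.15 -0.9 ] M [ 0.   -0.11 -0.01] op 0.507 g 30.0 j [-39.  49.  76.  -0.  55. -37.]
shift [-0.034  0.006  0.029] turn [-0.003 -0.002  0.001] rows 1.0
```

Lower onto the floor, release and lift.

Call:
step_arm(
  steps=[
    [-0.03,0,0.01,0,0,0,1],
    [-0.03,0,0.02,0,0,0,1],
    [-0.03,0,0.03,0,0,0,1],
    [-0.03,0,0.033,0,0,0,1],
    [-0.03,0,0.033,0,0,0,1],
  ],
)

```text
time_s: 21.62
position: [0.6109, -0.3643, 0.0571]
tcp_rot: [[0.033, 0.999, 0.0], [0.999, -0.033, -0.0], [-0.0, 0.0, -1.0]]
force: [0.6, 0.6, -2.6]
opening: 0.501
grasp_force: 30.0
```

Call:
step_arm(
  steps=[
    [0,0,0,0,0,0,-0.4],
    [0,0,0,0,0,0,-0.4],
    [0,0,0,0,0,0,-0.4],
    [0,0,-0.1,0,0,0,-0.4],
    [0,0,-0.25,0,0,0,-0.4],
    [0,0,-0.45,0,0,0,-0.4],
    [0,0,-0.45,0,0,0,-0.4],
  ],
)

```text
time_s: 22.2
position: [0.6129, -0.3656, 0.1976]
tcp_rot: [[0.033, 0.999, 0.007], [0.999, -0.033, -0.005], [-0.005, 0.007, -1.0]]
force: [0.9, -0.4, 1.3]
opening: 0.701
grasp_force: 0.0
```

```bash
python3 -c "
from h import *
st();go((.5095,.108,.2),67.8)
im=capture('scene')['image']; h=cv2.cvtColor(im,cv2.COLOR_RGB2HSV)
c=im[205:305,105:195,::-1]; d=im[195:325,265:375,::-1]
f=lambda i,w:cv2.resize(i,(w,420),interpolation=cv2.INTER_CUBIC)
cv2.imwrite('pics/c10.png',np.hstack([f(c,378),f(d,355)]))"
```

```text
t 22.2 p [ 0.6129 -0.3656  0.1976] yaw 88.1 xz -0.29 yz 0.38 F [ 0.88 -0.44  1.35] M [-0.05 -0.16  0.04] op 0.701 g 0.0 j [-40.  40.  71.   0.  69. -38.]
shift [ 1.566 -0.396 -0.019] turn [0.01  0.005 0.451] rows 12.0
```

Call:
step_arm(
  steps=[
    [0.78,-0.2,0,0,0,0.22,-0.4],
    [0.78,-0.2,0,0,0,0.22,-0.4],
    [0.78,-0.2,0,0,0,0.22,-0.4],
    [0.78,-0.2,0,0,0,0.22,-0.4],
    [0.78,-0.2,0,0,0,0.22,-0.4],
    [0.78,-0.2,0,0,0,0.22,-0.4],
    [0.78,-0.2,0,0,0,0.22,-0.4],
  ],
)

```text
time_s: 22.83
position: [0.5552, -0.1214, 0.1914]
tcp_rot: [[0.2, 0.98, -0.005], [0.98, -0.2, 0.005], [0.003, -0.006, -1.0]]
force: [-1.0, -0.8, -1.0]
opening: 0.696
grasp_force: 0.0
```

```bash
python3 -c "
from h import *
st();go((.5095,.108,.2),67.8)"
```

```text
t 22.83 p [ 0.5552 -0.1214  0.1914] yaw 78.49 xz 0.19 yz -0.34 F [-1.   -0.82 -0.97] M [ 0.   -0.07  0.  ] op 0.696 g 0.0 j [-24.  30.  93.   0.  57. -12.]
shift [ 0.719 -0.302 -0.024] turn [-0.008 -0.004  0.238] rows 6.0
```

Call:
step_arm(
  steps=[
    [0.72,-0.3,0,0,0,0.24,-0.4],
    [0.72,-0.3,0,0,0,0.24,-0.4],
    [0.72,-0.3,0,0,0,0.24,-0.4],
    [0.72,-0.3,0,0,0,0.24,-0.4],
    [0.72,-0.3,0,0,0,0.24,-0.4],
    [0.72,-0.3,0,0,0,0.24,-0.4],
    [0.72,-0.3,0,0,0,0.24,-0.4],
  ],
)

```text
time_s: 23.42
position: [0.5129, 0.1059, 0.1918]
tcp_rot: [[0.379, 0.925, -0.001], [0.925, -0.379, 0.002], [0.001, -0.002, -1.0]]
force: [-0.6, -0.3, 0.0]
opening: 0.703
grasp_force: 0.0
```

```bash
python3 -c "
from h import *
st();go((.5095,.108,.077),67.8)"
```

```text
t 23.42 p [0.5129 0.1059 0.1918] yaw 67.7 xz 0.06 yz -0.1 F [-0.64 -0.27  0.03] M [-0.04 -0.02 -0.01] op 0.703 g 0.0 j [ -1.  27. 100.   0.  53.  22.]
shift [ 0.002 -0.013  0.383] turn [-0.002 -0.001 -0.002] rows 3.0
```

Call:
step_arm(
  steps=[
    [0,-0.013,0.1,0,0,0,-0.4],
    [0,-0.013,0.2,0,0,0,-0.4],
    [0,-0.013,0.3,0,0,0,-0.4],
    [0,-0.013,0.375,0,0,0,-0.4],
    [0,-0.013,0.375,0,0,0,-0.4],
    [0,-0.013,0.375,0,0,0,1],
    [0,-0.013,0.375,0,0,0,1],
    [0,-0.013,0.375,0,0,0,1],
  ],
)

```text
time_s: 24.08
position: [0.5101, 0.1032, 0.0801]
tcp_rot: [[0.386, 0.923, -0.002], [0.923, -0.386, 0.001], [0.0, -0.003, -1.0]]
force: [-6.0, 4.7, 0.2]
opening: 0.553
grasp_force: 3.6
```

Call:
step_arm(
  steps=[
    [0,0,0,0,0,0,1],
    [0,0,0,0,0,0,1],
    [0,0,0,0,0,0,1],
  ],
)

```text
time_s: 24.33
position: [0.5082, 0.104, 0.0801]
tcp_rot: [[0.386, 0.923, -0.005], [0.923, -0.386, 0.002], [-0.0, -0.006, -1.0]]
force: [-5.4, 4.6, -1.0]
opening: 0.5
grasp_force: 30.0
```

```bash
python3 -c "
from h import *
st()"
```

```text
t 24.33 p [0.5082 0.104  0.0801] yaw 67.31 xz -0.03 yz -0.32 F [-5.36  4.59 -0.96] M [ 0.61  0.78 -0.27] op 0.5 g 30.0 j [ -1.  38. 105.   0.  38.  22.]
```

Call:
step_arm(
  steps=[
    [0,-0.005,0,0,0,-0.15,1],
    [0,-0.005,-0.002,0,0,-0.3,1],
    [0,-0.005,-0.004,0,0,-0.45,1],
    [0,-0.005,-0.005,0,0,-0.6,1],
    [0,-0.005,-0.005,0,0,-0.45,1],
    [0,-0.005,-0.007,0,0,-0.3,1],
    [0,-0.005,-0.009,0,0,-0.15,1],
    [0,-0.005,-0.01,0,0,0,1],
  ],
)

```text
time_s: 25.0
position: [0.5087, 0.1037, 0.0826]
tcp_rot: [[0.387, 0.922, -0.002], [0.922, -0.387, -0.0], [-0.001, -0.001, -1.0]]
force: [-2.0, 1.7, -8.0]
opening: 0.503
grasp_force: 30.0
```

```bash
python3 -c "
from h import *
st()"
```

```text
t 25.0 p [0.5087 0.1037 0.0826] yaw 67.25 xz -0.06 yz -0.07 F [-1.96  1.68 -8.02] M [0.4  0.29 0.63] op 0.503 g 30.0 j [ -1.  37. 105.  -0.  38.  22.]
```

Call:
step_arm(
  steps=[
    [0,0,0,0,0,-0.15,1],
    [0,0,-0.001,0,0,-0.3,1],
    [0,0,-0.003,0,0,-0.45,1],
    [0,0,-0.005,0,0,-0.6,1],
    [0,0,-0.006,0,0,-0.75,1],
    [0,0,-0.008,0,0,-0.9,1],
    [0,0,-0.008,0,0,-0.75,1],
    [0,0,-0.009,0,0,-0.6,1],
  ],
)

```text
time_s: 25.67
position: [0.5103, 0.1035, 0.0855]
tcp_rot: [[-0.074, 0.997, 0.002], [0.997, 0.074, -0.001], [-0.001, 0.002, -1.0]]
force: [-0.7, 0.8, -5.9]
opening: 0.507
grasp_force: 30.0
```

Call:
step_arm(
  steps=[
    [0,0,-0.001,0,0,0.15,1],
    [0,0,-0.003,0,0,0.3,1],
    [0,0,-0.005,0,0,0.45,1],
    [0,0,-0.007,0,0,0.6,1],
    [0,0,-0.007,0,0,0.45,1],
    [0,0,-0.008,0,0,0.3,1],
    [0,0,-0.01,0,0,0.15,1],
    [0,0,-0.012,0,0,0,1],
  ],
)

```text
time_s: 26.33
position: [0.5101, 0.1036, 0.0889]
tcp_rot: [[-0.08, 0.997, 0.002], [0.997, 0.08, 0.001], [0.0, 0.002, -1.0]]
force: [1.9, 1.0, -10.9]
opening: 0.505
grasp_force: 30.0
```

Call:
step_arm(
  steps=[
    [0,0,-0.001,0,0,-0.15,1],
    [0,0,-0.002,0,0,-0.3,1],
    [0,0,-0.002,0,0,-0.15,1],
    [0,0,-0.004,0,0,0,1],
    [0,0,-0.006,0,0,0.15,1],
    [0,0,-0.008,0,0,0.3,1],
    [0,0,-0.01,0,0,0.45,1],
    [0,0,-0.012,0,0,0.6,1],
  ],
)

```text
time_s: 27.0
position: [0.5086, 0.1037, 0.0925]
tcp_rot: [[0.388, 0.922, -0.002], [0.922, -0.388, -0.0], [-0.001, -0.002, -1.0]]
force: [-1.4, 2.6, -7.5]
opening: 0.501
grasp_force: 30.0
```

```bash
python3 -c "
from h import *
st()"
```

```text
t 27.0 p [0.5086 0.1037 0.0925] yaw 67.16 xz -0.04 yz -0.09 F [-1.44  2.61 -7.49] M [0.45 0.3  0.31] op 0.501 g 30.0 j [ -1.  36. 104.  -0.  39.  22.]
```

Call:
step_arm(
  steps=[
    [0,0,0,0,0,-0.15,1],
    [0,0,-0.001,0,0,-0.3,1],
    [0,0,-0.003,0,0,-0.45,1],
    [0,0,-0.005,0,0,-0.6,1],
    [0,0,-0.007,0,0,-0.75,1],
    [0,0,-0.009,0,0,-0.9,1],
    [0,0,-0.009,0,0,-0.75,1],
    [0,0,-0.01,0,0,-0.6,1],
  ],
)

```text
time_s: 27.67
position: [0.5128, 0.1036, 0.0971]
tcp_rot: [[-0.071, 0.997, 0.008], [0.997, 0.071, 0.0], [-0.0, 0.008, -1.0]]
force: [2.0, -0.1, 2.5]
opening: 0.504
grasp_force: 30.0
```

Call:
step_arm(
  steps=[
    [0,0,-0.002,0,0,0.15,1],
    [0,0,-0.004,0,0,0.3,1],
    [0,0,-0.006,0,0,0.45,1],
    [0,0,-0.008,0,0,0.6,1],
    [0,0,-0.009,0,0,0.45,1],
    [0,0,-0.011,0,0,0.3,1],
    [0,0,-0.014,0,0,0.15,1],
    [0,0,-0.017,0,0,0,1],
  ],
)

```text
time_s: 28.33
position: [0.511, 0.1034, 0.1019]
tcp_rot: [[-0.083, 0.997, 0.004], [0.997, 0.083, -0.0], [-0.001, 0.004, -1.0]]
force: [0.0, -0.0, -1.2]
opening: 0.504
grasp_force: 30.0
```

```bash
python3 -c "
from h import *
st()"
```

```text
t 28.33 p [0.511  0.1034 0.1019] yaw 94.74 xz -0.03 yz 0.23 F [ 0.05 -0.05 -1.17] M [-0.05 -0.14  0.03] op 0.504 g 30.0 j [ -1.  35. 104.  -0.  40.  -6.]
```

Call:
step_arm(
  steps=[
    [0,0,-0.05,0,0,0,1],
    [0,0,-0.15,0,0,0,1],
    [0,0,-0.32,0,0,0,1],
    [0,0,-0.32,0,0,0,1],
    [-0.3,0,-0.32,0,0,0,1],
    [-0.8,0,-0.32,0,0,0,1],
    [-0.8,0,-0.32,0,0,0,1],
    [-0.8,0,-0.32,0,0,0,1],
  ],
)

```text
time_s: 29.0
position: [0.523, -0.0643, 0.1979]
tcp_rot: [[-0.078, 0.997, 0.004], [0.997, 0.078, -0.002], [-0.002, 0.004, -1.0]]
force: [1.2, 1.0, -0.5]
opening: 0.501
grasp_force: 30.0
```

```bash
python3 -c "
from h import *
st();go((.505,-.365,.19),90)"
```

```text
t 29.0 p [ 0.523  -0.0643  0.1979] yaw 94.48 xz -0.1 yz 0.21 F [ 1.22  1.01 -0.48] M [-0.04 -0.14 -0.01] op 0.501 g 30.0 j [-19.  27.  99.  -0.  54. -24.]
shift [-0.995 -0.138  0.028] turn [0.005 0.002 0.1  ] rows 8.0
```

Call:
step_arm(
  steps=[
    [-0.97,-0.14,0,0,0,0.1,1],
    [-0.97,-0.14,0,0,0,0.1,1],
    [-0.97,-0.14,0,0,0,0.1,1],
    [-0.97,-0.14,0,0,0,0.1,1],
    [-0.97,-0.14,0,0,0,0.1,1],
    [-0.97,-0.14,0,0,0,0.1,1],
    [-0.97,-0.14,0,0,0,0.1,1],
    [-0.97,-0.14,0,0,0,0.1,1],
  ],
)

```text
time_s: 29.67
position: [0.5032, -0.3656, 0.1981]
tcp_rot: [[0.007, 1.0, 0.005], [1.0, -0.007, -0.01], [-0.01, 0.006, -1.0]]
force: [0.6, -1.1, -1.1]
opening: 0.508
grasp_force: 30.0
```

Call:
step_arm(
  steps=[
    [0,0,0.15,0,0,0,1],
    [0,0,0.25,0,0,0,1],
    [0,0,0.33,0,0,0,1],
    [0,0,0.38,0,0,0,1],
    [0,0,0.38,0,0,0,1],
    [0,0,0.38,0,0,0,1],
  ],
)

```text
time_s: 30.17
position: [0.5029, -0.3559, 0.0824]
tcp_rot: [[0.002, 1.0, -0.0], [1.0, -0.002, -0.0], [-0.0, -0.0, -1.0]]
force: [0.7, 0.4, 0.1]
opening: 0.504
grasp_force: 30.0
```

```bash
python3 -c "
from h import *
st();go((.505,-.365,.056),90)"
```

```text
t 30.17 p [ 0.5029 -0.3559  0.0824] yaw 89.9 xz -0.0 yz -0.01 F [0.7  0.43 0.07] M [-0.1  -0.12  0.  ] op 0.504 g 30.0 j [-46.  42.  90.  -0.  48. -46.]
shift [-0.03   0.007  0.088] turn [-0.     0.    -0.002] rows 1.0
```

Call:
step_arm(
  steps=[
    [-0.03,0,0.03,0,0,0,1],
    [-0.03,0,0.06,0,0,0,1],
    [-0.03,0,0.08,0,0,0,1],
    [-0.03,0,0.088,0,0,0,1],
    [-0.03,0,0.088,0,0,0,1],
  ],
)

```text
time_s: 30.58
position: [0.5029, -0.3652, 0.0561]
tcp_rot: [[0.002, 1.0, 0.0], [1.0, -0.002, -0.0], [-0.0, 0.0, -1.0]]
force: [-0.8, 0.3, 0.6]
opening: 0.5
grasp_force: 30.0
```

Call:
step_arm(
  steps=[
    [0,0,0,0,0,0,-0.4],
    [0,0,0,0,0,0,-0.4],
    [0,0,0,0,0,0,-0.4],
    [0,0,-0.1,0,0,0,-0.4],
    [0,0,-0.25,0,0,0,-0.4],
    [0,0,-0.55,0,0,0,1],
    [0,0,-0.55,0,0,0,1],
    [0,0,-0.55,0,0,0,1],
  ],
)

```text
time_s: 31.25
position: [0.5058, -0.3675, 0.2283]
tcp_rot: [[0.002, 1.0, 0.009], [1.0, -0.001, -0.01], [-0.01, 0.009, -1.0]]
force: [0.6, -0.7, -0.3]
opening: 0.554
grasp_force: 0.0
```

```bash
python3 -c "
from h import *
st();spud()
a=capture('scene')['image'][190:330,100:380,::-1];b=capture('top')['image'][70:250,150:480,::-1]
a=cv2.resize(a,(560,280),interpolation=cv2.INTER_CUBIC);b=cv2.resize(b,(560,305),interpolation=cv2.INTER_CUBIC)
cv2.imwrite('pics/c11.png',np.vstack([a,b]))"
```

```text
t 31.25 p [ 0.5058 -0.3675  0.2283] yaw 89.91 xz -0.55 yz 0.54 F [ 0.6  -0.73 -0.34] M [-0.09 -0.1   0.04] op 0.554 g 0.0 j [-46.  31.  84.   0.  64. -46.]
orange ((0.47666338086128235, -0.1492602378129959), (0.08995416015386581, 0.022606611251831055), 1.3768895864486694) grip px [228.375 235.25 ]
```

View pics/c11.png

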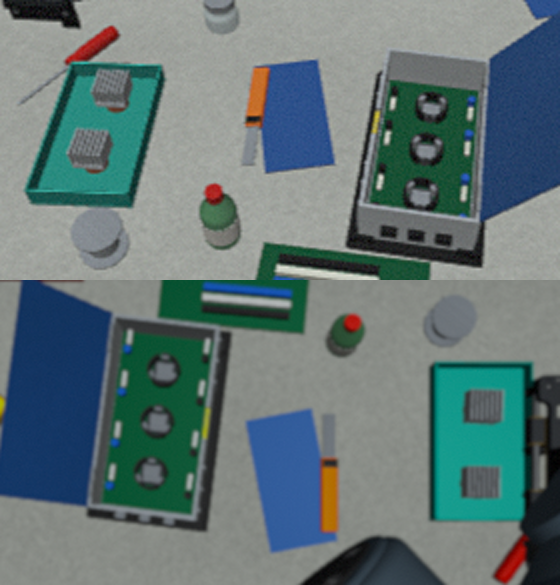

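```bash
cat >> h.py <<'E'
def spudtop():
    im=capture("top")["image"]; h=cv2.cvtColor(im,cv2.COLOR_RGB2HSV)
    m=((h[...,0]>5)&(h[...,0]<22)&(h[...,1]>170)&(h[...,2]>120)).astype(np.uint8); m[:,:280]=0; m[:,390:]=0
    for c in cv2.findContours(m,0,2)[0]:
        if cv2.contourArea(c)>20:
            q=p2w("top",c[:,0].astype(float),.016)[:,:2].astype(np.float32); print("top",cv2.minAreaRect(q))
E
python3 -c "
from h import *
spudtop();spud(); st(); go((.5,-.15,.2),3)"
```

```text
top ((0.4779811203479767, -0.15181073546409607), (0.091636523604393, 0.019739123061299324), 0.6559310555458069)
orange ((0.4766666889190674, -0.14917372167110443), (0.09017004072666168, 0.022790368646383286), 0.6562588214874268) grip px [228.375 235.25 ]
t 31.5 p [ 0.5019 -0.3638  0.2187] yaw 89.9 xz 0.17 yz -0.16 F [-0.17 -0.36 -0.57] M [ 0.02 -0.09 -0.05] op 0.333 g 0.0 j [-46.  32.  84.   0.  64. -46.]
shift [ 0.713 -0.007  0.065] turn [-0.006 -0.     1.931] rows 13.0
```

Call:
step_arm(
  steps=[
    [0.7,0.045,0,0,0,0.98,-0.2],
    [0.7,0.045,0,0,0,0.98,-0.2],
    [0.7,0.045,0,0,0,0.98,-0.2],
    [0.7,0.045,0,0,0,0.98,-0.2],
    [0.7,0.045,0,0,0,0.98,-0.2],
    [0.7,0.045,0,0,0,0.98,-0.2],
    [0.7,0.045,0,0,0,0.98,-0.2],
  ],
)

```text
time_s: 32.08
position: [0.5148, -0.1507, 0.218]
tcp_rot: [[0.698, 0.716, -0.006], [0.717, -0.698, 0.004], [-0.001, -0.007, -1.0]]
force: [-0.2, -0.4, -0.3]
opening: 0.593
grasp_force: 0.0
```

Call:
step_arm(
  steps=[
    [0,0,0.1,0,0,0.98,-0.2],
    [0,0,0.2,0,0,0.98,-0.2],
    [0,0,0.3,0,0,0.98,-0.2],
    [0,0,0.3,0,0,0.98,-0.2],
    [0,0,0.3,0,0,0.98,-0.2],
    [0,0,0.3,0,0,0.98,-0.2],
    [0,0,0.3,0,0,0.98,-0.2],
    [0,0,0.3,0,0,0.98,-0.2],
  ],
)

```text
time_s: 32.75
position: [0.5156, -0.1544, 0.1289]
tcp_rot: [[0.999, 0.032, -0.004], [0.032, -0.999, 0.002], [-0.004, -0.002, -1.0]]
force: [0.1, -0.8, -0.1]
opening: 0.602
grasp_force: 0.0
```

```bash
python3 -c "
from h import *
st(); go((.487,-.1505,.028),0.7)"
```

```text
t 32.75 p [ 0.5156 -0.1544  0.1289] yaw 1.81 xz -0.21 yz -0.12 F [ 0.11 -0.84 -0.13] M [0.02 0.02 0.01] op 0.602 g 0.0 j [-29.  34. 100.  -0.  46.  60.]
shift [-0.094 -0.015  0.337] turn [-0.003  0.005  0.025] rows 3.0
```

Call:
step_arm(
  steps=[
    [-0.095,-0.015,0.1,0,0,0.025,-0.2],
    [-0.095,-0.015,0.2,0,0,0.025,-0.2],
    [-0.095,-0.015,0.3,0,0,0.025,-0.2],
    [-0.095,-0.015,0.33,0,0,0.025,-0.2],
    [-0.095,-0.015,0.33,0,0,0.025,-0.2],
    [-0.095,-0.015,0.33,0,0,0.025,1],
    [-0.095,-0.015,0.33,0,0,0.025,1],
    [-0.095,-0.015,0.33,0,0,0.025,1],
  ],
)

```text
time_s: 33.42
position: [0.4889, -0.1517, 0.0325]
tcp_rot: [[1.0, 0.011, 0.002], [0.011, -1.0, -0.001], [0.002, 0.001, -1.0]]
force: [-0.1, 0.9, 0.1]
opening: 0.457
grasp_force: 0.0
```

Call:
step_arm(
  steps=[
    [0,0,0,0,0,0,1],
    [0,0,0,0,0,0,1],
    [0,0,0,0,0,0,1],
    [0,0,0,0,0,0,1],
    [0,0,0,0,0,0,1],
    [0,0,0,0,0,0,1],
  ],
)

```text
time_s: 33.92
position: [0.4886, -0.1515, 0.0323]
tcp_rot: [[1.0, 0.01, 0.001], [0.01, -1.0, -0.001], [0.001, 0.001, -1.0]]
force: [-0.4, 0.1, 5.7]
opening: 0.297
grasp_force: 29.7
```

```bash
python3 -c "
from h import *
st(); go((.48,-.1,.08),8)"
```

```text
t 33.92 p [ 0.4886 -0.1515  0.0323] yaw 0.57 xz 0.06 yz 0.03 F [-0.4   0.07  5.73] M [0.13 0.   0.03] op 0.297 g 29.7 j [-30.  42. 107.   0.  31.  60.]
shift [-0.027 -0.172 -0.159] turn [ 0.001 -0.001 -0.165] rows 2.0
```

Call:
step_arm(
  steps=[
    [0,0,-0.08,0,0,0,1],
    [-0.027,-0.1,-0.1,0,0,-0.1,1],
    [-0.027,-0.172,-0.1,0,0,-0.165,1],
    [-0.027,-0.172,-0.1,0,0,-0.165,1],
    [-0.027,-0.172,-0.05,0,0,-0.165,1],
    [-0.027,-0.172,-0.015,0,0,-0.165,1],
    [-0.027,-0.172,-0.005,0,0,-0.165,1],
    [-0.027,-0.172,-0.005,0,0,-0.165,1],
  ],
)

```text
time_s: 34.58
position: [0.4795, -0.0996, 0.0325]
tcp_rot: [[0.99, 0.138, -0.001], [0.138, -0.99, 0.001], [-0.001, -0.001, -1.0]]
force: [-0.9, 0.3, 1.6]
opening: 0.3
grasp_force: 29.8
```

```bash
python3 -c "
from h import *
st()"
```

```text
t 34.58 p [ 0.4795 -0.0996  0.0325] yaw 7.94 xz -0.04 yz -0.06 F [-0.88  0.25  1.58] M [ 0.12 -0.11  0.1 ] op 0.3 g 29.8 j [-25.  42. 110.   0.  28.  57.]
```

Release, go up, and then check the tool; next the cover.

Call:
step_arm(
  steps=[
    [0,0,0,0,0,0,-0.2],
    [0,0,0,0,0,0,-0.2],
    [0,0,0,0,0,0,-0.2],
    [0,0,0,0,0,0,-0.2],
    [0,0,-0.1,0,0,0,-0.2],
    [0,0,-0.3,0,0,0,-0.2],
    [0,0,-0.7,0,0,0,0.5],
    [0,0,-0.7,0,0,0,1],
  ],
)

```text
time_s: 35.25
position: [0.4788, -0.0997, 0.1895]
tcp_rot: [[0.99, 0.139, -0.002], [0.139, -0.99, 0.001], [-0.002, -0.001, -1.0]]
force: [0.8, -0.9, 0.2]
opening: 0.515
grasp_force: 0.0
```

```bash
python3 -c "
from h import *
st(); spud(); print('edge',edge(2.15,0),edge(2.2,0,.13))
im=capture('scene')['image']; cv2.imwrite('pics/s9.png',im[:,:,::-1])
h=cv2.cvtColor(im,cv2.COLOR_RGB2HSV); m=((h[...,0]>100)&(h[...,0]<125)&(h[...,1]>120)&(h[...,2]>40)).astype(np.uint8); m[:,:335]=0;m[:,400:]=0;m[:225]=0;m[320:]=0
k=max(cv2.findContours(m,0,2)[0],key=cv2.contourArea); print(cv2.approxPolyDP(k,3,True)[:,0].tolist())
for t in (1.9,2,2.1,2.2): print(t,w2p('scene',[edge(t,.135),edge(t,-.135)]).round(0).tolist())
go((.7,.2,.35),84)"
```

```text
t 35.25 p [ 0.4788 -0.0997  0.1895] yaw 7.97 xz -0.09 yz -0.06 F [ 0.78 -0.85  0.17] M [ 0.02 -0.03 -0.05] op 0.515 g 0.0 j [-25.  25. 105.  -0.  51.  57.]
orange ((0.4682401120662689, -0.10098984092473984), (0.08830779790878296, 0.02179650217294693), 8.404373168945312) grip px [245.4 231.9]
edge [0.60070012 0.25670816 0.21553482] [0.600105   0.25114157 0.19510453]
[[385, 225], [345, 225], [341, 300], [386, 278]]
1.9 [[370.0, 270.0], [370.0, 185.0]]
2 [[376.0, 273.0], [375.0, 188.0]]
2.1 [[382.0, 275.0], [380.0, 190.0]]
2.2 [[387.0, 278.0], [384.0, 193.0]]
shift [ 0.861 -0.891 -0.516] turn [ 0.019 -0.007 -1.689] rows 11.0
```

```bash
python3 -c "
from h import *
go((.607,.315,.36),84)"
```

```text
shift [ 0.608 -1.314 -0.555] turn [ 0.019 -0.007 -1.689] rows 12.0
```

Call:
step_arm(
  steps=[
    [0,0,-0.2,0,0,-0.15,1],
    [0.1,-0.2,-0.55,0,0,-0.3,1],
    [0.3,-0.66,-0.55,0,0,-0.85,1],
    [0.3,-0.66,-0.55,0,0,-0.85,1],
    [0.3,-0.66,-0.55,0,0,-0.85,1],
    [0.3,-0.66,-0.55,0,0,-0.85,1],
    [0.3,-0.66,-0.55,0,0,-0.85,1],
    [0.3,-0.66,-0.55,0,0,-0.85,1],
  ],
)

```text
time_s: 36.02
position: [0.5432, 0.1138, 0.3554]
tcp_rot: [[0.688, 0.726, 0.006], [0.726, -0.688, 0.003], [0.006, 0.002, -1.0]]
force: [0.9, -0.5, -0.1]
opening: 0.006
grasp_force: 0.0
```

```bash
python3 -c "
from h import *
st();go((.607,.315,.36),84)"
```

```text
t 36.02 p [0.5432 0.1138 0.3554] yaw 46.51 xz 0.36 yz 0.12 F [ 0.88 -0.54 -0.11] M [ 0.01 -0.03 -0.02] op 0.006 g 0.0 j [ 0. 18. 84.  0. 77. 44.]
shift [ 0.633 -0.307 -0.012] turn [ 0.005 -0.007 -0.833] rows 6.0
```

Call:
step_arm(
  steps=[
    [0.63,-0.3,0,0,0,-0.83,1],
    [0.63,-0.3,0,0,0,-0.83,1],
    [0.63,-0.3,0,0,0,-0.83,1],
    [0.63,-0.3,0,0,0,-0.83,1],
    [0.63,-0.3,0,0,0,-0.83,1],
    [0.63,-0.3,0,0,0,-0.83,1],
    [0.63,-0.3,0,0,0,-0.83,1],
  ],
)

```text
time_s: 36.6
position: [0.6066, 0.3091, 0.3504]
tcp_rot: [[0.108, 0.994, -0.003], [0.994, -0.108, -0.001], [-0.002, -0.003, -1.0]]
force: [-0.7, 0.2, -0.2]
opening: 0.005
grasp_force: 0.0
```

```bash
python3 -c "
from h import *
st();go((.607,.315,.21),84)"
```

```text
t 36.6 p [0.6066 0.3091 0.3504] yaw 83.78 xz -0.11 yz -0.18 F [-0.66  0.23 -0.24] M [ 0.02 -0.11 -0.04] op 0.005 g 0.0 j [18. 30. 66. -0. 85. 24.]
shift [0.02  0.001 0.468] turn [-0.004  0.002 -0.005] rows 4.0
```

Call:
step_arm(
  steps=[
    [0.02,0,0.13,0,0,0,1],
    [0.02,0,0.26,0,0,0,1],
    [0.02,0,0.39,0,0,0,1],
    [0.02,0,0.465,0,0,0,1],
    [0.02,0,0.465,0,0,0,1],
    [-0.05,0,0.465,0,0,0,1],
    [-0.1,0,0.465,0,0,0,1],
  ],
)

```text
time_s: 37.18
position: [0.6037, 0.276, 0.2142]
tcp_rot: [[0.112, 0.994, 0.0], [0.994, -0.112, -0.001], [-0.001, 0.0, -1.0]]
force: [0.4, -0.3, 0.4]
opening: 0.005
grasp_force: 0.0
```

Call:
step_arm(
  steps=[
    [-0.04,0,0,0,0,0,1],
    [-0.08,0,0,0,0,0,1],
    [-0.12,0,0,0,0,0,1],
    [-0.16,0,0,0,0,0,1],
    [-0.2,0,0,0,0,0,1],
    [-0.24,0,0,0,0,0,1],
  ],
)

```text
time_s: 37.68
position: [0.5962, 0.2051, 0.2154]
tcp_rot: [[0.112, 0.994, 0.003], [0.994, -0.112, 0.001], [0.001, 0.003, -1.0]]
force: [0.8, 2.8, 1.9]
opening: 0.007
grasp_force: 1.5
```

```bash
python3 -c "
from h import *
st();p=read_state()['position']-HNG;print('V',p@V,'U',p@U,'z',p[2]+.09)"
```

```text
t 37.68 p [0.5962 0.2051 0.2154] yaw 83.56 xz 0.06 yz 0.18 F [0.79 2.8  1.95] M [ 0.38 -0.2  -0.03] op 0.007 g 1.5 j [ 9. 33. 83.  0. 64. 15.]
V 0.030325978426024112 U 0.0009779259976975029 z 0.2153972336057819
```

Call:
step_arm(
  steps=[
    [-0.045,0,0,0,0,0,1],
    [-0.09,0,0,0,0,0,1],
    [-0.135,0,0,0,0,0,1],
    [-0.18,0,0,0,0,0,1],
    [-0.225,0,0,0,0,0,1],
    [-0.27,0,0,0,0,0,1],
    [-0.315,0,0,0,0,0,1],
    [-0.35,0,0.01,0,0,0,1],
  ],
)

```text
time_s: 38.35
position: [0.5836, 0.0999, 0.211]
tcp_rot: [[0.112, 0.994, 0.0], [0.994, -0.112, -0.001], [-0.001, 0.0, -1.0]]
force: [0.7, 2.5, 0.5]
opening: 0.007
grasp_force: 1.2
```

```bash
python3 -c "
from h import *
st();p=read_state()['position']-HNG;print('V',p@V,'U',p@U,'z',p[2]+.09)
for t in (.7,.6,.5,.4,.3,.2,.1,0): print(t,((np.array([-.13*np.cos(t)+.002*np.sin(t)+.0095,.09+.13*np.sin(t)+.002*np.cos(t)+.025])-[p@V,p[2]+.09])/.3).round(3))"
```

```text
t 38.35 p [0.5836 0.0999 0.211 ] yaw 83.57 xz -0.04 yz 0.01 F [0.71 2.47 0.48] M [ 0.53 -0.17  0.04] op 0.007 g 1.2 j [-1. 30. 89. -0. 61.  5.]
V -0.07559257500217861 U -0.00031540654890137017 z 0.21104008724337736
0.7 [-0.043 -0.036]
0.6 [-0.07 -0.07]
0.5 [-0.093 -0.107]
0.4 [-0.113 -0.145]
0.3 [-0.128 -0.186]
0.2 [-0.14  -0.228]
0.1 [-0.147 -0.27 ]
0 [-0.15  -0.313]
```

Call:
step_arm(
  steps=[
    [-0.043,0,0.036,0,0,0,1],
    [-0.07,0,0.07,0,0,0,1],
    [-0.093,0,0.107,0,0,0,1],
    [-0.113,0,0.145,0,0,0,1],
    [-0.128,0,0.186,0,0,0,1],
    [-0.14,0,0.228,0,0,0,1],
    [-0.147,0,0.27,0,0,0,1],
    [-0.15,0,0.3,0,0,0,1],
  ],
)

```text
time_s: 39.02
position: [0.579, 0.0553, 0.1201]
tcp_rot: [[0.111, 0.994, 0.0], [0.994, -0.111, -0.002], [-0.002, 0.001, -1.0]]
force: [0.4, 0.9, 3.4]
opening: 0.007
grasp_force: 1.0
```

Call:
step_arm(
  steps=[
    [0,0,0.01,0,0,0,1],
    [0,0,0.015,0,0,0,1],
    [0,0,0.02,0,0,0,1],
    [0,0,0.02,0,0,0,1],
  ],
)

```text
time_s: 39.35
position: [0.5784, 0.0555, 0.1172]
tcp_rot: [[0.11, 0.994, -0.001], [0.994, -0.11, -0.003], [-0.003, -0.0, -1.0]]
force: [-4.6, -3.3, 15.3]
opening: 0.005
grasp_force: 7.5
```

```bash
python3 -c "
from h import *
st();p=read_state()['position']-HNG;print('V',p@V,'U',p@U,'z',p[2]+.09)"
```

```text
t 39.35 p [0.5784 0.0555 0.1172] yaw 83.69 xz -0.17 yz -0.01 F [-4.64 -3.27 15.29] M [-0.5   0.65  0.  ] op 0.005 g 7.5 j [-5. 37. 95. -0. 48.  1.]
V -0.1203558793634968 U -0.0007462048352985703 z 0.11721399930555751
```

Call:
step_arm(
  steps=[
    [0,0,-0.1,0,0,0,1],
    [0,0,-0.25,0,0,0,1],
    [0,0,-0.5,0,0,0,1],
    [0,0,-0.7,0,0,0,1],
    [0,0,-0.7,0,0,0,1],
    [0,0,-0.7,0,0,0,1],
    [0,0,-0.7,0,0,0,1],
  ],
)

```text
time_s: 39.93
position: [0.5808, 0.0563, 0.3302]
tcp_rot: [[0.111, 0.994, 0.01], [0.994, -0.111, -0.002], [-0.001, 0.01, -1.0]]
force: [0.3, 0.2, 0.9]
opening: 0.005
grasp_force: 0.0
```

```bash
python3 -c "
from h import *
st();spud();spudtop()
im=capture('scene')['image']; a=cv2.imread('pics/scene0.png')[:,:,::-1]
f=lambda i,r:cv2.approxPolyDP(max(cv2.findContours(((lambda h:((h[...,0]>100)&(h[...,0]<125)&(h[...,1]>120)&(h[...,2]>40)).astype(np.uint8))(cv2.cvtColor(np.ascontiguousarray(i),cv2.COLOR_RGB2HSV)))[r],0,2)[0],key=cv2.contourArea),4,True)[:,0].tolist()
r=np.s_[205:320,270:355]; print(f(a,r),f(im,r))
d=np.abs(im.astype(int)-a).max(2).astype(np.uint8); m=cv2.morphologyEx((d>50).astype(np.uint8),cv2.MORPH_OPEN,np.ones((3,3)))
n,l,s,c=cv2.connectedComponentsWithStats(m); print(s[1:].tolist())"
```

```text
t 39.93 p [0.5808 0.0563 0.3302] yaw 83.61 xz -0.06 yz 0.6 F [0.33 0.19 0.93] M [-0.05 -0.08 -0.02] op 0.005 g 0.0 j [-5. 22. 83. -0. 75.  1.]
orange ((0.4682401120662689, -0.10098984092473984), (0.08830779790878296, 0.02179650217294693), 8.404373168945312) grip px [245.4 231.9]
top ((0.46805763244628906, -0.1016792505979538), (0.09244370460510254, 0.020806051790714264), 8.483659744262695)
[[24, 8], [10, 87], [69, 95], [73, 14]] [[24, 8], [10, 87], [69, 95], [73, 14]]
[[105, 0, 13, 5, 54], [210, 0, 67, 67, 3218], [290, 0, 99, 102, 3801], [290, 4, 52, 42, 1626], [32, 8, 59, 43, 1390], [48, 51, 69, 61, 1826], [279, 53, 7, 12, 68], [291, 55, 7, 6, 30], [236, 78, 33, 45, 587], [281, 99, 48, 104, 2634], [273, 102, 7, 4, 22], [294, 127, 7, 5, 24], [300, 135, 3, 3, 9], [240, 223, 4, 22, 71], [249, 223, 4, 16, 56], [147, 225, 17, 12, 151], [148, 240, 3, 3, 9], [154, 240, 5, 6, 28], [135, 254, 20, 15, 175], [144, 272, 7, 5, 31]]
```

```bash
python3 -c "
from rig import *
print(hand_in())"
```

```text
the job is handed in; nothing more can be done
None
```

I handed in the job at about 40 s of robot time. The last pictures show the cover shut exactly where it started, both heat sinks standing in the teal tray, the prising tool flat on its mat, and the bystanders unmoved. The hand-in call gave no verdict.

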